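# Make the tin labeller ready for the next batch

## Task

Make the tin labeller ready for its next batch: first push the feed lever fully over to its stop end and leave it there while you load. Then, in either order, stand every tin on the bench in the clear tube magazine one on top of another, and empty the scoop of used label cores into the hopper by tipping it while its lip holds the spring flap open, then put the scoop back upright in the middle of its mat. Last of all, set the lever in line with the white pointer, and leave the pointer, the bowl and the tape roll where they are.

Things in the scene. Friction and masses are not known exactly. Their poses are not given: they have to be found in the camera images.
- lever (a joint): feed lever of the green lever box, rad: 0 = stop end (leaning 0.7 rad from upright to the box's +y side), 0.7 = upright, 1.4 = leaning 0.7 rad to the -y side. It stays where it is left; moving it takes about 1.5 N at the knob.
- lever_knob (a point): centre of the black lever knob: a cylinder 22 mm in diameter, 36 mm long along the lever's hinge axis. Its x axis is the hinge axis (the box's x axis, level), its z axis points up along the lever away from the hinge; the hinge lies 130 mm from here along -z. Growing joint values turn the lever about +x.
- pointer (a joint): white set pointer on the lever's dial, same zero and direction as the lever: the lever is in line with it when both joints have the same value. It is stiff and is not to be moved.
- pointer_tip (a point): outer end of the white pointer, 87 mm from the lever's hinge axis; its z axis points outward along the pointer.
- control: green lever box, 75 (x) x 200 (y) x 40 mm, fixed; origin at the centre of its underside; the lever's hinge runs along its x axis, 50 mm above the origin; an aluminium dial of 82 mm radius stands around the hinge, seen only.
- magazine: tube magazine, fixed: 120 x 120 x 20 mm grey base with an upright clear tube, inside diameter 59 mm, outside 65 mm, from 20 to 205 mm height, and a steel funnel on top widening to 80 mm inside (86 outside) at 225 mm. Origin at the centre of the underside. It holds three tins.
- tube_floor (a point): centre of the tube's inside floor, 20 mm above the bench.
- tube_mouth (a point): centre of the funnel's top rim, 225 mm above the bench.
- tin1: sealed steel tin with paper band, upright cylinder 52 mm in diameter and 60 mm tall, 0.1 to 0.2 kg; origin at its centre, z along its axis. Two or three of the three tins are present.
- tin2: sealed steel tin with paper band, upright cylinder 52 mm in diameter and 60 mm tall, 0.1 to 0.2 kg; origin at its centre, z along its axis. Two or three of the three tins are present.
- tin3: sealed steel tin with paper band, upright cylinder 52 mm in diameter and 60 mm tall, 0.1 to 0.2 kg; origin at its centre, z along its axis. Two or three of the three tins are present.
- hopper: steel core hopper, fixed, 158 (x) x 132 (y) mm, walls 4 mm; origin at the centre of its underside. Its outer (+x) wall is 140 mm high; from the top of that wall the closed flap slopes up at 30 degrees towards -x, and from the flap's free edge a fixed roof at 202 mm height runs to the -x wall. Side cheeks stand about 15 mm proud of the flap; inside width between them 124 mm.
- hopper_hinge (a point): middle of the flap's hinge line, which runs along the hopper's y axis on top of its outer (+x) wall, 141.5 mm above the bench; axes as the hopper's.
- flap (a joint): spring flap of the hopper, rad: 0 = shut (rising 30 degrees towards the hopper's -x), 0.52 = level, 1.25 = fully in. Plate reaching 110 mm from the hinge, 120 mm wide, 3 mm thick; it swings inward and down and springs shut: about 0.1 N m shut, 0.25 N m fully in, so 2 to 6 N pressed 40 mm from the hinge. Cores pass when it is open by about 0.8 or more.
- mat: black rubber mat, 190 (x) x 120 (y) x 4 mm, fixed; origin at the centre of its underside. The scoop starts on it.
- scoop: loose steel scoop, 0.3 kg: trough 148 x 84 mm, 3 mm sheet, 42 mm walls at the back (+x) and sides, open at the lip (-x). Origin under its middle at foot height, z up. Its floor rises 8 degrees from the back (x = +75 mm, foot height) to the lip: with three 1.5 mm cross ribs, it keeps the cores in while level; tipped lip down by 45 degrees they roll out. Cross foot at x = -17 to -7 mm.
- scoop_handle (a point): grip point at the middle of the scoop's handle bar: black bar along the scoop's x, 14 mm wide (y), 18 mm high, from 31 mm ahead (-x) to 79 mm behind this point (a post comes down at the back from 67 mm behind); 108 mm above the feet, above the balance point. At least 40 mm is free beneath it.
- scoop_lip (a point): middle of the lip's lower edge (front of the trough), 77 mm ahead (-x) of the grip point and 87 mm below it.
- core1: used cardboard label core, cylinder 32 mm in diameter and 60 mm long along its y axis, 20 g; origin at its centre. Starts lying across the scoop. Two to four of the four cores are present.
- core2: used cardboard label core, cylinder 32 mm in diameter and 60 mm long along its y axis, 20 g; origin at its centre. Starts lying across the scoop. Two to four of the four cores are present.
- core3: used cardboard label core, cylinder 32 mm in diameter and 60 mm long along its y axis, 20 g; origin at its centre. Starts lying across the scoop. Two to four of the four cores are present.
- core4: used cardboard label core, cylinder 32 mm in diameter and 60 mm long along its y axis, 20 g; origin at its centre. Starts lying across the scoop. Two to four of the four cores are present.
- bowl: steel mixing bowl, bystander, 200 mm across and 85 mm high; origin at the centre of its underside.
- tape: roll of yellow packing tape lying flat, bystander, 110 mm across and 48 mm high; origin at the centre of its underside.
Things that resemble listed ones, but are neither listed nor needed, are in the scene too. Leave any blue look-alike of the scoop alone.

How it is judged:
By the outcome, as a careful person would: the job done as asked, in the order asked, and still so for the second after the job is handed in, with the robot touching nothing.
Of core1, core2, core3, core4 only 2 to 4 are there at a start; the rules pass over those that are not, and their reading is None.
Of tin1, tin2, tin3 only 2 to 3 are there at a start; the rules pass over those that are not, and their reading is None.
At some moment in a run one of tin1, tin2, tin3 may be knocked a few centimetres aside while the robot is not near it.
It also fails if it takes over 192 s, if anything falls off the work surface, if the arm or the gripper's body presses on something with over 40 N, if the wrist force passes 120 N, or if a joint passes its speed limit or range.

## Robot

A 6-joint arm with a two-finger parallel gripper is mounted at the origin on the work surface. World frame = base frame: x ahead of the robot, y to its left, z up, the work surface at z = 0. Lengths are in mm, angles in degrees, forces in N, time in s.
With the tool pointing down it reaches from about 300 to 850 mm from the base axis. Payload 4.2 kg.
Tool frame: the origin (TCP) lies at the very end of the fingers, on their centre line; the grasp point (between the pads) lies 19 mm behind it (env.grasp_offset is the distance from the TCP to the grasp point, in mm); z points along the fingers, y is the line along which they close (so a half turn about z gives the same grasp; the last joint's range is limited). The gripper opens to 91 mm and grips with 3 to 60 N. Pads are 32 mm wide; open, the fingers measure 118 mm over their backs; the gripper's body (76 mm by 178 mm) begins 60 mm behind the grasp point.
Start: joints at [75.573, 18.312, 89.639, -0, 72.044, -1.146], TCP at [132.096, 559.64, 183.976] pointing down, gripper open.
Joint ranges: [-177.97, 177.97], [-48.28, 115.42], [12.27, 149.76], [-77.06, 257.06], [2.81, 150.46], [-146.56, 146.56]. Speed limits (degrees/s): [147.25, 147.25, 180, 180, 180, 180].

## Interface

Orientations are given as [roll, pitch, yaw] about the fixed x, y, z axes, in that order (R = Rz(yaw) Ry(pitch) Rx(roll)).
In Python, from workcell import env, eyes gives the robot as it stands.
- The arm moves only by the tool send_rows, never from a script. Its arguments are lists of equal length, an entry for each row: "grip": the opening, from -1 (shut) to 1 (fully open), so that 0 is half open; "xyz": the shift along the world's x, y, z in m, a list of three; "yaw": the turn about the world's z in degrees. A call has 1 to 8 rows; each row is the pose to reach, as a shift and turn from the pose commanded when the call began; what a row does not reach only later rows make up. A row lasts 1/12 s, in which the tool goes at most 41.7 mm and 7.16 degrees, less where a joint would pass 70% of its speed; a pose out of reach is approached as far as the arm can. A call with a gripper value outside its range is refused whole. The fingers move at their own pace and stop on an object; "grip_force" is the grip in N (left out, the last holds). Time passes only in rows, so rows that repeat a pose let the fingers close. It gives the time, the measured TCP pose, the force, the opening and the grip force at its end, in the units of the state.
- env.state(): the state, without advancing time (a new reading comes with each control period).
- eyes.grab_frame(name): name is "scene" or "top" or "wrist"; returns a dict with "frame" (420x560x3 uint8, red, green, blue), "fx", "fy", "cx", "cy" (pixels), "D" ([k1, k2, p1, p2, k3] as OpenCV has them; the pictures are not rectified), "pose" (4x4, takes a point from camera to world coordinates). Camera axes: x right, y down, z forward; pixel columns grow to the right and rows downward; lengths in mm; the calibration is good to about 2 mm. A picture is of the moment at which its call begins. There is no depth.
- env.job_done(): hands the job in; it is judged then, once.
The state is a dict: "time_s": time; "qpos": joint angles; "qvel": joint speeds; "effort": joint torques, N m; "ee_pos": TCP position; "ee_rot": TCP orientation; "force": force on the tool from outside, world axes, zero at the start; "torque": the same for the moment, N m; "gripper_width": finger opening in mm; "gripper_force": force on a finger pad.
Only numpy, scipy, OpenCV 4.12 (cv2) and the standard library are available. Lean on these libraries where they do the work, as an engineer would, in place of code of your own. Each camera call takes 0.05 s, during which the arm holds its last target. There are 200 camera calls.

## Working session

There is one attempt and no reset: what is moved stays moved. The work goes in short steps, Python scripts to look and compute and a tool call to move; the robot and the scene stay as the last step left them, time stands still between calls to the robot, and variables do not carry over. Pictures are saved under pics/ and viewed, at most 14 in all, crops included, and the job is handed in when it is done.

Besides the shell and the picture viewer there is one more tool, called as name(argument=value, ...), one argument or row to a line, values as JSON. send_rows: Moves the arm, as the interface text tells. Its arguments: {"type":"object","properties":{"grip":{"type":"array"},"xyz":{"type":"array"},"yaw":{"type":"array"},"grip_force":{"type":"number"}},"required":["grip","xyz","yaw"]}

```bash
ls; mkdir -p pics; python3 - <<'E'
from workcell import env, eyes
import cv2, pickle
print(env.state())
for n in("scene","top"):
    f=eyes.grab_frame(n); pickle.dump(f,open(f"pics/{n}0.pkl","wb"))
    print(n,f["fx"],f["fy"],f["cx"],f["cy"],f["D"],f["pose"].tolist() if hasattr(f["pose"],"tolist") else f["pose"])
    cv2.imwrite(f"pics/{n}0.png",cv2.resize(f["frame"][:,:,::-1],(800,600),interpolation=cv2.INTER_CUBIC))
E
```

```text
pics
{'time_s': 0.0, 'qpos': array([ 7.55755571e+01,  1.83507318e+01,  8.97080020e+01, -9.10405755e-04,
        7.20455764e+01, -1.14474964e+00]), 'qvel': array([ 0.05372578,  0.03031962,  0.02640077, -0.0163465 , -0.02271478,
        0.03455119]), 'effort': array([-6.46136250e-04, -4.12449074e+01, -2.31977373e+01,  7.24931387e-02,
        4.57885384e-02, -1.95845582e-04]), 'ee_pos': array([131.92749415, 559.05859878, 183.11865893]), 'ee_rot': array([-1.79895693e+02, -1.21855597e-03,  1.66720587e+02]), 'force': array([-0.16617332,  0.69326461,  0.48304087]), 'torque': array([0.03565569, 0.04928865, 0.05699868]), 'gripper_force': 0.0, 'gripper_width': 90.81129573239838}
scene 531.9944335780243 531.9944335780243 270.7502131225374 200.58434685217046 [0.05319363 0.         0.         0.         0.        ] [[0.5633176566823207, 0.5430995822123305, -0.6226685004645176, 1275.495739551182], [0.8261625195977431, -0.38058961259784313, 0.4154600317654302, -504.255181909003], [-0.011344993690943956, -0.7484613487571791, -0.66308136795927, 995.2469604247339], [0.0, 0.0, 0.0, 1.0]]
top 538.9782071884869 538.9782071884869 283.69797323974825 212.97042570947778 [-0.2102305  0.         0.         0.         0.       ] [[0.0009295840934973485, -0.9977233982926342, 0.06743260615466976, 367.16562176174], [-0.9998541044220607, 0.0002227954836259314, 0.017079819452544203, 3.5874154660094812], [-0.01705595918651743, -0.06743864516410572, -0.9975776277536791, 1785.460715900508], [0.0, 0.0, 0.0, 1.0]]
```

View pics/scene0.png

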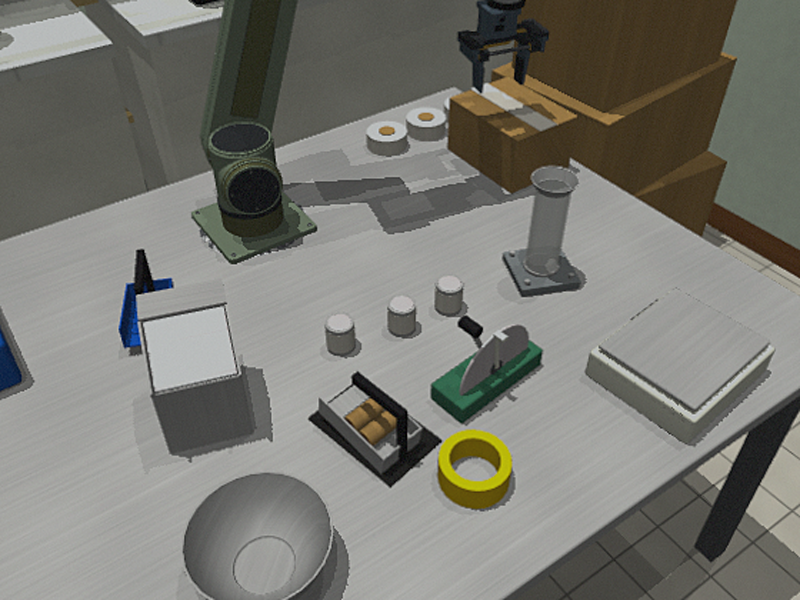

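View pics/top0.png

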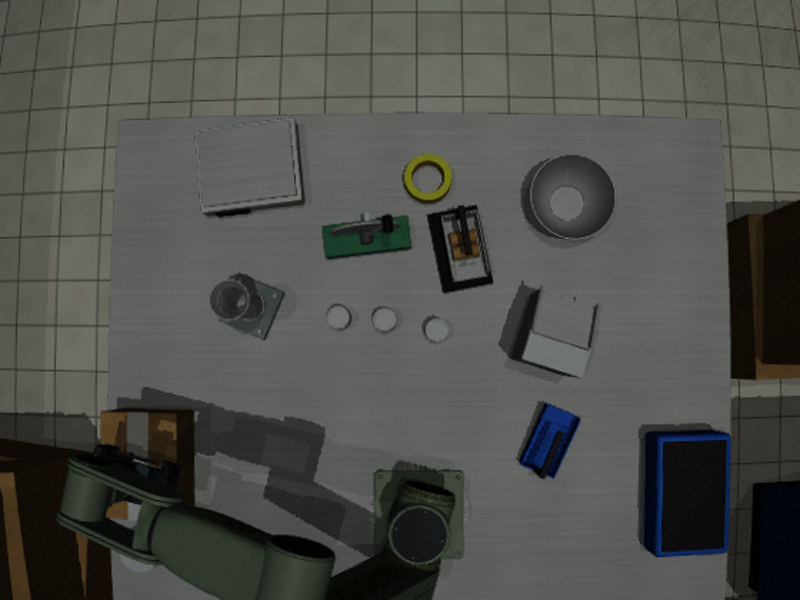

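The scene view shows three tins at (340,333), (402,316) and (449,294), with the scoop on its mat near (375,425). The lever box is at (487,375) with its knob at (470,326), the magazine at (545,230) and the hopper at (195,370). The top view agrees. Next I'll zoom in on the lever.

```bash
python3 - <<'E'
import cv2, pickle, numpy as np
s=pickle.load(open("pics/scene0.pkl","rb"))["frame"][:,:,::-1]; t=pickle.load(open("pics/top0.pkl","rb"))["frame"][:,:,::-1]
a=cv2.resize(s[210:300,295:390],(380*1,360),interpolation=cv2.INTER_CUBIC)
b=cv2.resize(t[140:190,215:295],(416,260),interpolation=cv2.INTER_CUBIC)
c=cv2.resize(t[135:210,295:350],(264,360),interpolation=cv2.INTER_CUBIC)
o=np.zeros((600,800,3),np.uint8); o[:360,:380]=a; o[:260,384:800]=np.clip(b*1.6,0,255); o[240:600,500:764]=np.clip(c*1.6,0,255)
cv2.imwrite("pics/crop0.png",o)
E
```

```text
(no output)
```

View pics/crop0.png

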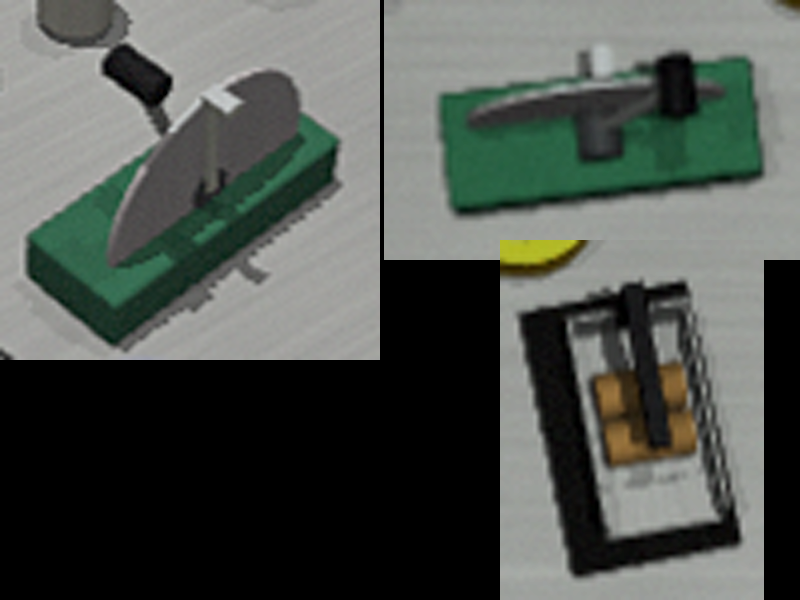

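The crop shows two cores in the scoop. The lever leans to world −y on the robot side of the dial, and the pointer is near upright on the far side. Now I'll measure.

```bash
cat > h.py <<'E'
import numpy as np, cv2, pickle
def ray(f,u,v):
    K=np.array([[f["fx"],0,f["cx"]],[0,f["fy"],f["cy"]],[0,0,1.]])
    p=cv2.undistortPoints(np.array([[[u,v]]],float),K,np.array(f["D"],float))[0,0]
    P=np.array(f["pose"]); return P[:3,3],P[:3,:3]@np.array([p[0],p[1],1])
def plane(f,u,v,z):
    o,d=ray(f,u,v); return o+d*(z-o[2])/d[2]
def tri(f,a,g,b):
    o,d=ray(f,*a);p,e=ray(g,*b)
    s=np.linalg.lstsq(np.c_[d,-e],p-o,rcond=None)[0]
    A=o+s[0]*d;B=p+s[1]*e; return (A+B)/2,np.linalg.norm(A-B)
def proj(f,X):
    P=np.linalg.inv(np.array(f["pose"])); K=np.array([[f["fx"],0,f["cx"]],[0,f["fy"],f["cy"]],[0,0,1.]])
    return cv2.projectPoints(np.array(X,float).reshape(-1,3),cv2.Rodrigues(P[:3,:3])[0],P[:3,3],K,np.array(f["D"],float))[0].reshape(-1,2)
E
python3 - <<'E'
from h import *
np.set_printoptions(precision=1,suppress=True)
S=pickle.load(open("pics/scene0.pkl","rb"));T=pickle.load(open("pics/top0.pkl","rb"))
t=T["frame"];hsv=cv2.cvtColor(t,cv2.COLOR_RGB2HSV)
m=cv2.inRange(hsv,(60,80,20),(95,255,255)); m[:130]=0;m[200:]=0
m=cv2.morphologyEx(m,cv2.MORPH_CLOSE,np.ones((9,9)))
c=max(cv2.findContours(m,0,2)[0],key=cv2.contourArea);bx=cv2.boxPoints(cv2.minAreaRect(c))
W=np.array([plane(T,*p,40) for p in bx]);print("box",W[:,:2].tolist(),W.mean(0))
print("knob",tri(S,(329.2,228.2),T,(271.2,156.3)),"ptr",tri(S,(350.5,234.5),T,(256.5,151.5)))
mat=np.array([plane(T,*p,4) for p in [(299.2,151.2),(333.7,144),(345,197.5),(310.6,204.8)]]);print("mat",mat[:,:2].tolist(),mat.mean(0))
print("bar",plane(T,328.3,177.7,121),plane(T,322.5,144.4,121))
g=cv2.cvtColor(t,cv2.COLOR_RGB2GRAY)
for u,v in [(338,317),(384,319),(436,328)]:
    u*=.7;v*=.7;x0,y0=int(u)-12,int(v)-12;r=cv2.resize(g[y0:y0+25,x0:x0+25],None,fx=8,fy=8,interpolation=cv2.INTER_CUBIC)
    _,b=cv2.threshold(r,0,255,cv2.THRESH_OTSU);cs=max(cv2.findContours(b,0,2)[0],key=cv2.contourArea);(cx,cy),R=cv2.minEnclosingCircle(cs)
    print("tin",plane(T,x0+(cx-3.5)/8,y0+(cy-3.5)/8,60),R/8)
o=np.zeros((600,800,3),np.uint8)
o[:336,:324]=np.clip(cv2.resize(t[185:241,145:199],(324,336),interpolation=cv2.INTER_CUBIC)*1.6,0,255)
o[:424,330:738]=np.clip(cv2.resize(t[190:270,346:423],(408,424),interpolation=cv2.INTER_CUBIC)*1.6,0,255)
s=S["frame"][110:210,345:410];o[340:600,:169]=cv2.resize(s,(169,260),interpolation=cv2.INTER_CUBIC)
cv2.imwrite("pics/crop1.png",o[:,:,::-1])
E
```

```text
box [[667.4890675145144, 226.75932199317427], [690.0032777302714, 30.285692463037034], [614.9835279282419, 21.535973252566038], [592.3501618322086, 217.0700714790521]] [641.2 123.9  40. ]
knob (array([648.8,  68.9, 167.5]), np.float64(1.2961461122182774)) ptr (array([669.4, 116. , 137.7]), np.float64(0.9545970559264859))
mat [[694.819804789003, -17.618900039689816], [719.4576663612052, -133.46684375049034], [539.0649202902109, -169.5962674125785], [514.7188435395685, -55.09982786495047]] [617.  -93.9   4. ]
bar [ 589.7 -106.7  121. ] [695.  -89.3 121. ]
tin [458.  186.5  60. ] 17.58929443359375
tin [451.6  83.5  60. ] 17.58929443359375
tin [432.3 -35.1  60. ] 17.58929443359375
```

View pics/crop1.png

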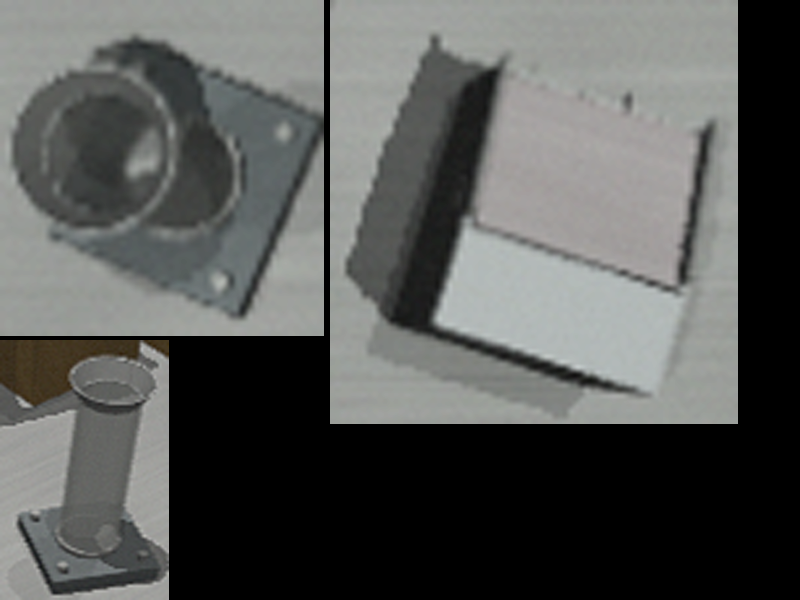

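```bash
python3 - <<'E'
from h import *
np.set_printoptions(precision=1,suppress=True)
S=pickle.load(open("pics/scene0.pkl","rb"));T=pickle.load(open("pics/top0.pkl","rb"))
R=np.array([plane(T,*p,202) for p in [(372.4,230.9),(413.2,244.3),(406.4,264.2),(365.2,251.3)]]);print("roof",R[:,:2].tolist())
print("cheek",plane(T,379,200.9,155),plane(T,418.1,213.6,155))
print("rim",plane(T,160.8,209.5,225),tri(S,(388.1,125.8),T,(160.8,209.5)))
B=[plane(T,*p,20) for p in [(198.3,205),(185.3,237.5),(153.3,224.2)]];print("base",B,(B[0]+B[2])/2)
e=R[1]-R[0];e2=R[2]-R[3];print("hopper yaw",np.degrees(np.arctan2(-e[0],e[1]))%180,np.degrees(np.arctan2(-e2[0],e2[1]))%180)
E
```

```text
roof [[421.1702273787958, -230.86375904770586], [381.15992342221523, -352.80758003103347], [322.47639352700054, -331.8784509022244], [361.17306308998167, -209.119418058556]]
cheek [ 514.2 -259.   155. ] [ 475.4 -379.9  155. ]
rim [483.  392.7 225. ] (array([482.9, 393. , 222. ]), np.float64(0.9639397586077435))
base [array([513. , 316.9,  20. ]), array([405.2, 359.4,  20. ]), array([449.1, 468.7,  20. ])] [481.1 392.8  20. ]
hopper yaw 161.83510915556764 162.50386534814214
```

send_rows(
  grip=[0, 0, 0, 0, 0, 0, 0, 0],
  grip_force=20,
  xyz=[
    [0, 0, 0.04],
    [0, 0, 0.08],
    [0, 0, 0.12],
    [0, 0, 0.15],
    [0.029, -0.0275, 0.15],
    [0.058, -0.055, 0.15],
    [0.087, -0.0825, 0.15],
    [0.116, -0.11, 0.15],
  ],
  yaw=[5, 10, 15, 19.8, 19.8, 19.8, 19.8, 19.8],
)

```text
time_s: 0.77
ee_pos: [248.8, 448.3, 333.7]
ee_rot: [-180.0, -0.0, -173.4]
force: [1.6, 0.6, 0.8]
gripper_width: 45.9
gripper_force: 0.0
```

send_rows(
  grip=[0, 0, 0, 0, 0, 0, 0, 0],
  xyz=[
    [0.029, -0.0275, 0],
    [0.058, -0.055, 0],
    [0.087, -0.0825, 0],
    [0.116, -0.11, 0],
    [0.145, -0.1375, 0],
    [0.174, -0.165, 0],
    [0.203, -0.1925, 0],
    [0.232, -0.22, 0],
  ],
  yaw=[0, 0, 0, 0, 0, 0, 0, 0],
)

```text
time_s: 1.43
ee_pos: [481.0, 227.9, 333.7]
ee_rot: [180.0, -0.0, -173.5]
force: [0.7, 1.1, -0.2]
gripper_width: 45.4
gripper_force: 0.0
```

send_rows(
  grip=[0, 0, 0, 0, 0, 0, 0, 0],
  xyz=[
    [0.028, -0.0265, 0],
    [0.056, -0.053, 0],
    [0.084, -0.08, -0.01],
    [0.112, -0.106, -0.02],
    [0.14, -0.13, -0.03],
    [0.167, -0.159, -0.04],
    [0.167, -0.159, -0.04],
    [0.167, -0.159, -0.04],
  ],
  yaw=[0, 0, 0, 0, 0, 0, 0, 0],
)

```text
time_s: 2.1
ee_pos: [647.4, 69.0, 291.4]
ee_rot: [180.0, -0.3, -173.7]
force: [-0.8, -0.3, -0.4]
gripper_width: 45.6
gripper_force: 0.0
```

```bash
python3 - <<'E'
from workcell import env, eyes
from h import *
f=eyes.grab_frame("wrist");pickle.dump(f,open("pics/w1.pkl","wb"));cv2.imwrite("pics/w1.png",f["frame"][:,:,::-1])
t=eyes.grab_frame("top");g=cv2.cvtColor(t["frame"],cv2.COLOR_RGB2GRAY)
s=env.state();print(s["time_s"],s["ee_pos"],s["ee_rot"],s["qpos"])
for u,v in [(338,317),(384,319),(436,328)]:
    u=int(u*.7);v=int(v*.7);r=g[v-14:v+15,u-14:u+15]; th=(np.median(r)+r.max())/2
    n,l,st,ce=cv2.connectedComponentsWithStats((r>th).astype(np.uint8));k=1+np.argmax(st[1:,4]);print(st[k],th,plane(t,u-14+ce[k][0],v-14+ce[k][1],60))
E
```

```text
2.2 [646.64883956  71.11160196 293.84002799] [ 1.79956916e+02 -4.97594121e-02 -1.73477285e+02] [ 5.23908501e+00  2.32618712e+01  6.66406399e+01  4.19585739e-02
  9.01482009e+01 -9.12835217e+01]
[  0   0  15  23 236] 104.0 [470.46507728 210.53821674  60.        ]
[16 27  8  2  9] 76.5 [407.04350616  65.1841261   60.        ]
[  8   9  15  15 163] 114.0 [426.04875422 -36.99966891  60.        ]
```

View pics/w1.png

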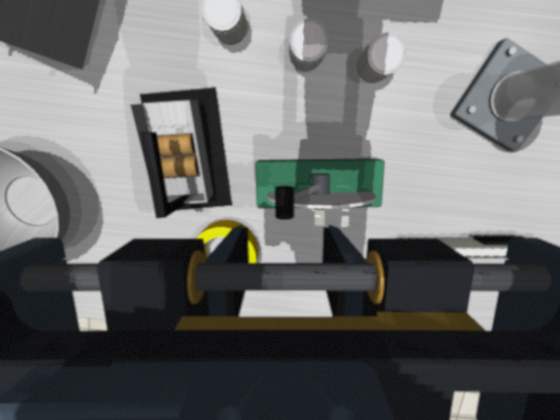

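The wrist view shows the knob at (285,202) and the pointer side of the dial at (320,217), with a second pale spot at (345,220). I'll enlarge that area.

```bash
python3 - <<'E'
from h import *
w=pickle.load(open("pics/w1.pkl","rb"))["frame"][150:235,240:400,::-1]
S=pickle.load(open("pics/scene0.pkl","rb"))["frame"][220:290,315:385,::-1]
o=np.zeros((600,800,3),np.uint8);o[:255,:480]=cv2.resize(w,None,fx=3,fy=3,interpolation=cv2.INTER_CUBIC)
o[260:600,:340]=cv2.resize(S,(340,340),interpolation=cv2.INTER_CUBIC)
cv2.imwrite("pics/c2.png",o)
E
```

```text
(no output)
```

View pics/c2.png

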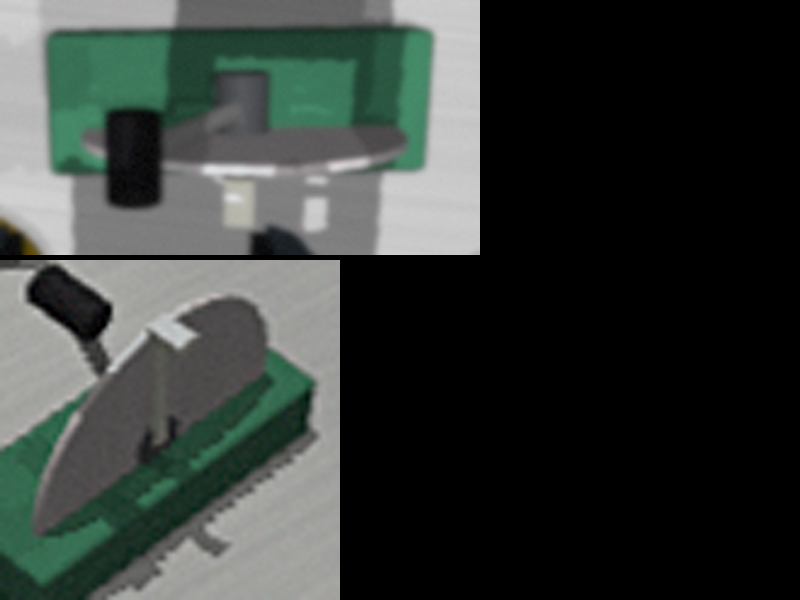

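send_rows(
  grip=[0, 0, 0, 0, 0, -1, -1, -1],
  grip_force=8,
  xyz=[
    [0.002, -0.002, -0.04],
    [0.002, -0.002, -0.08],
    [0.002, -0.002, -0.12],
    [0.002, -0.002, -0.145],
    [0.002, -0.002, -0.145],
    [0.002, -0.002, -0.145],
    [0.002, -0.002, -0.145],
    [0.002, -0.002, -0.145],
  ],
  yaw=[0, 0, 0, 0, 0, 0, 0, 0],
)

```text
time_s: 2.87
ee_pos: [650.8, 69.3, 152.4]
ee_rot: [-180.0, 0.3, -173.4]
force: [0.4, 1.1, 0.6]
gripper_width: 28.2
gripper_force: 0.0
```

send_rows(
  grip=[-1, -1, -1, -1, -1, -1],
  xyz=[
    [0, 0, 0],
    [0, 0, 0],
    [0, 0, 0],
    [-0.0017, 0.0147, 0.005],
    [-0.0034, 0.0294, 0.0098],
    [-0.0034, 0.0294, 0.0098],
  ],
  yaw=[0, 0, 0, 0, 0, 0],
)

```text
time_s: 3.37
ee_pos: [646.0, 101.7, 160.3]
ee_rot: [179.9, 0.1, -173.4]
force: [-0.2, 0.4, -0.0]
gripper_width: 0.4
gripper_force: 0.0
```

```bash
python3 - <<'E'
from workcell import env, eyes
from h import *
f=eyes.grab_frame("scene");pickle.dump(f,open("pics/s2.pkl","wb"))
w=eyes.grab_frame("wrist");pickle.dump(w,open("pics/w2.pkl","wb"))
o=np.zeros((600,800,3),np.uint8);o[:400,:400]=cv2.resize(f["frame"][190:290,290:390,::-1],(400,400),interpolation=cv2.INTER_CUBIC)
o[:300,400:]=cv2.resize(w["frame"][:,:,::-1],(400,300))
cv2.imwrite("pics/c3.png",o);s=env.state();print(s["ee_pos"],s["gripper_width"])
E
```

```text
[645.79728636  99.40735997 159.33880023] 0.2245368297556134
```

View pics/c3.png

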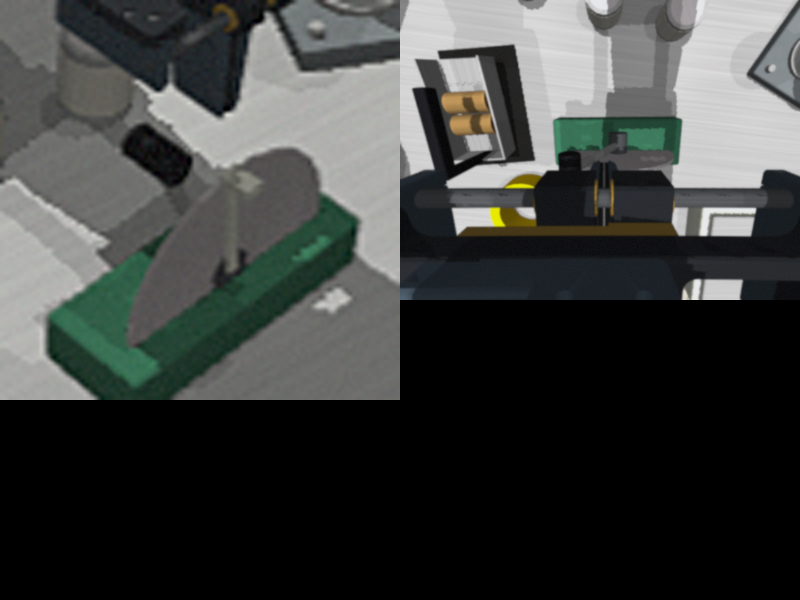

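```bash
python3 - <<'E'
from h import *
S=pickle.load(open("pics/s2.pkl","rb"))
print(proj(S,[[645.8,99.4,159.3],[648.8,68.9,167.5],[641,124,50]]))
E
```

```text
[[339.02021648 224.57793981]
 [329.49143221 228.19148726]
 [342.32282525 251.98903697]]
```

```bash
python3 - <<'E'
from h import *
S=pickle.load(open("pics/s2.pkl","rb"));S0=pickle.load(open("pics/scene0.pkl","rb"));W=pickle.load(open("pics/w2.pkl","rb"))
print(proj(S,[[131.9,559.1,183.1]])/.7, proj(W,[[645.8,99.4,159.3],[648.8,68.9,167.5],[645.8,99.4,178]]))
P=W["pose"];print(P)
o=np.zeros((600,800,3),np.uint8)
o[:480,:480]=cv2.resize(S["frame"][170:250,280:360,::-1],(480,480),interpolation=cv2.INTER_CUBIC)
o[:320,480:800]=cv2.resize(S0["frame"][0:80,310:390,::-1],(320,320),interpolation=cv2.INTER_CUBIC)
cv2.imwrite("pics/c4.png",o)
E
```

```text
[[496.61349126  98.05626985]] [[281.57932728 234.86121352]
 [237.43322288 237.93855286]
 [281.23648874 244.02969501]]
[[-1.15864709e-01  9.62417941e-01  2.45615710e-01  5.77211152e+02]
 [ 9.93264999e-01  1.12292417e-01  2.85491619e-02  9.40659836e+01]
 [-1.04556178e-04  2.47269328e-01 -9.68946783e-01  3.60287206e+02]
 [ 0.00000000e+00  0.00000000e+00  0.00000000e+00  1.00000000e+00]]
```

View pics/c4.png

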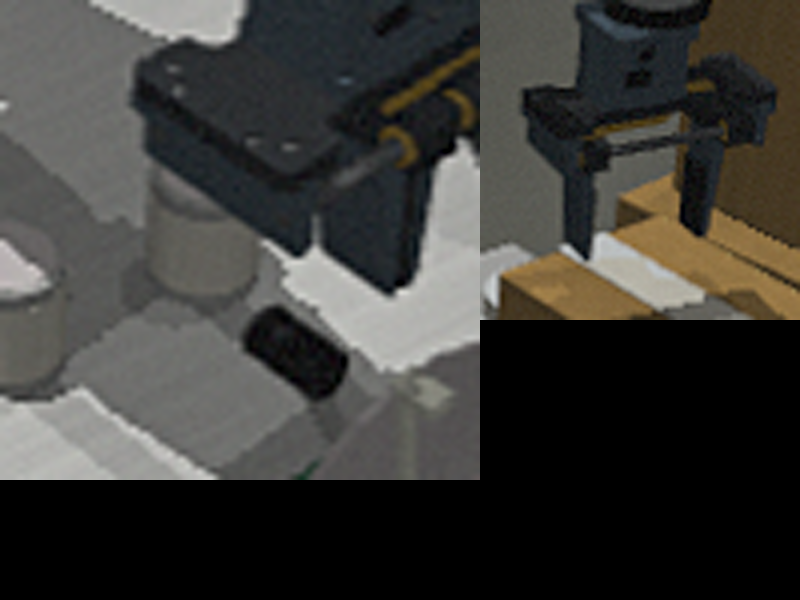

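```bash
python3 - <<'E'
from h import *
k=[[648.8,68.9,167.5]]
for n,obs in(("w1",(285,202)),("w2",(238,224))):
    W=pickle.load(open(f"pics/{n}.pkl","rb"));P0=np.array(W["pose"]);print(n,obs,P0[:3,3],W["fx"])
    for d in [(0,0,0),(0,0,10),(0,0,25),(-10,0,0),(-20,0,0)]:
        P=P0.copy();P[:3,3]+=d;print(d,proj({**W,"pose":P},k))
W=pickle.load(open("pics/w1.pkl","rb"))
# white pointer, box corners (z=40)
print(proj(W,[[667.5,226.8,40],[690,30.3,40],[615,21.5,40],[592.4,217.1,40],[669.4,116,137.7]]))
E
```

```text
w1 (285, 202) [579.86442777  63.30847941 492.30765876] 292.2685031497737
(0, 0, 0) [[283.47956638 201.61303719]]
(0, 0, 10) [[283.53094717 199.83075878]]
(0, 0, 25) [[283.60276599 197.33938368]]
(-10, 0, 0) [[282.52721356 210.11723831]]
(-20, 0, 0) [[281.58835288 218.50022933]]
w2 (238, 224) [577.21115219  94.06598363 360.2872064 ] 292.2685031497737
(0, 0, 0) [[237.43322288 237.93855286]]
(0, 0, 10) [[239.60817416 233.34737838]]
(0, 0, 25) [[242.5225461  227.19413096]]
(-10, 0, 0) [[236.34894992 251.28625651]]
(-20, 0, 0) [[235.28634224 264.32835962]]
[[381.66844897 207.07690492]
 [256.98938406 207.49315799]
 [255.51330236 159.29799031]
 [384.79593376 158.62097517]
 [319.12967303 216.68123454]]
```

```bash
python3 - <<'E'
from h import *
from workcell import env
W=pickle.load(open("pics/w1.pkl","rb"))
a=np.radians(6.5);ux=np.array([np.cos(a),np.sin(a),0]);uy=np.array([-np.sin(a),np.cos(a),0])
c=np.array([646.65,71.1,293.84])
for dz in(0,15,30):
    print(dz,proj(W,[c+ux*x+uy*y+[0,0,dz] for x in(-16,16) for y in(-36,-23,23,36)]).round().tolist())
cv2.imwrite("pics/c5.png",cv2.resize(cv2.convertScaleAbs(W["frame"][210:340,180:390,::-1],alpha=2.0),(800,495),interpolation=cv2.INTER_CUBIC))
print(env.grasp_offset)
E
```

```text
0 [[234.0, 214.0], [253.0, 214.0], [319.0, 214.0], [337.0, 214.0], [236.0, 257.0], [254.0, 257.0], [317.0, 257.0], [335.0, 257.0]]
15 [[231.0, 220.0], [250.0, 220.0], [321.0, 220.0], [341.0, 220.0], [233.0, 266.0], [252.0, 266.0], [320.0, 265.0], [339.0, 265.0]]
30 [[226.0, 227.0], [248.0, 227.0], [324.0, 227.0], [346.0, 226.0], [229.0, 276.0], [249.0, 276.0], [323.0, 275.0], [343.0, 275.0]]
18.8
```

View pics/c5.png

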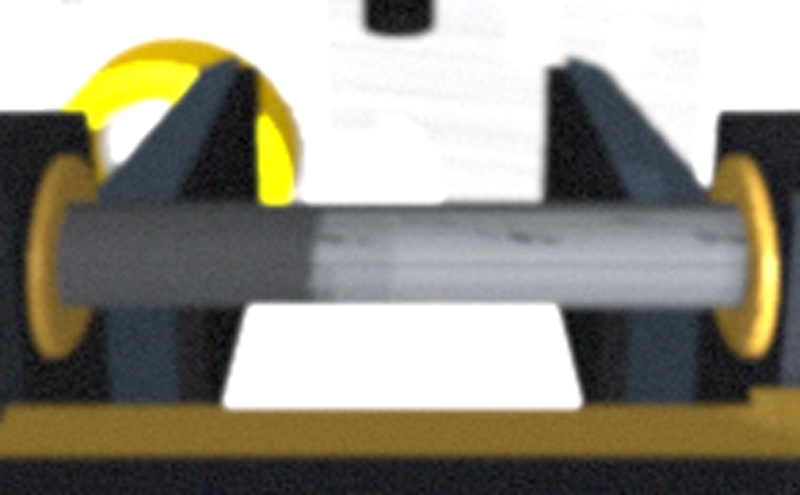

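The enlarged wrist view shows the fingertips near row 226. They sit about 29 mm higher than the reported TCP, and the scene view agrees, so I'll allow for that in z and grasp again.

send_rows(
  grip=[0, 0, 0, 0, 0, 0, 0, 0],
  xyz=[
    [0, 0, 0.03],
    [0, 0, 0.05],
    [0.003, -0.029, 0.05],
    [0.003, -0.029, 0.05],
    [0.003, -0.029, 0.03],
    [0.003, -0.029, 0.0],
    [0.003, -0.029, -0.039],
    [0.003, -0.029, -0.039],
  ],
  yaw=[0, 0, 0, 0, 0, 0, 0, 0],
)

```text
time_s: 4.13
ee_pos: [642.9, 68.4, 111.7]
ee_rot: [180.0, -0.9, -173.5]
force: [-2.0, 0.3, -1.7]
gripper_width: 45.7
gripper_force: 0.0
```

send_rows(
  grip=[0, -1, -1, -1, -1, -1, -1, -1],
  xyz=[
    [0, 0, 0],
    [0, 0, 0],
    [0, 0, 0],
    [0, 0, 0],
    [0, 0, 0],
    [0, 0, 0],
    [0, 0, 0],
    [0, 0, 0],
  ],
  yaw=[0, 0, 0, 0, 0, 0, 0, 0],
)

```text
time_s: 4.8
ee_pos: [650.0, 68.8, 121.7]
ee_rot: [-180.0, 0.2, -173.5]
force: [0.5, -0.9, 6.2]
gripper_width: 22.5
gripper_force: 7.8
```

send_rows(
  grip=[-1, -1, -1, -1, -1, -1, -1, -1],
  xyz=[
    [-0.0017, 0.0147, 0.005],
    [-0.0034, 0.0294, 0.0098],
    [-0.0048, 0.042, 0.0115],
    [-0.0063, 0.055, 0.0124],
    [-0.0078, 0.068, 0.0115],
    [-0.0092, 0.0807, 0.0098],
    [-0.0106, 0.093, 0.0065],
    [-0.012, 0.1053, 0.0021],
  ],
  yaw=[0, 0, 0, 0, 0, 0, 0, 0],
)

```text
time_s: 5.47
ee_pos: [636.2, 175.7, 121.4]
ee_rot: [-180.0, -0.0, -173.5]
force: [1.2, -2.9, 3.6]
gripper_width: 22.2
gripper_force: 9.1
```

send_rows(
  grip=[-1, -1, -1, -1, -1, -1],
  xyz=[
    [-0.001, 0.009, -0.0045],
    [-0.002, 0.0173, -0.009],
    [-0.003, 0.026, -0.0145],
    [-0.0038, 0.034, -0.021],
    [-0.0042, 0.038, -0.024],
    [-0.0042, 0.038, -0.024],
  ],
  yaw=[0, 0, 0, 0, 0, 0],
)

```text
time_s: 5.97
ee_pos: [633.0, 208.5, 105.2]
ee_rot: [-179.5, 0.2, -173.4]
force: [-8.3, -16.3, 34.6]
gripper_width: 35.9
gripper_force: 17.5
```

send_rows(
  grip=[-1, -1, -1, -1],
  xyz=[
    [0, 0, 0],
    [0, 0, 0],
    [0, 0, 0],
    [0, 0, 0],
  ],
  yaw=[0, 0, 0, 0],
)

```text
time_s: 6.3
ee_pos: [633.1, 207.2, 105.2]
ee_rot: [-179.5, 0.2, -173.5]
force: [-8.3, -16.5, 35.2]
gripper_width: 33.2
gripper_force: 17.3
```

send_rows(
  grip=[0.2, 0.2, 0.2, 0.2, 0.2, 0.2, 0.2, 0.2],
  xyz=[
    [0, 0, 0.005],
    [0, -0.003, 0.008],
    [0, -0.004, 0.01],
    [0, -0.004, 0.03],
    [0, -0.004, 0.06],
    [0, -0.004, 0.1],
    [-0.02, -0.004, 0.14],
    [-0.05, -0.004, 0.18],
  ],
  yaw=[0, 0, 0, 0, 0, 0, 0, 0],
)

```text
time_s: 6.97
ee_pos: [589.4, 209.5, 268.5]
ee_rot: [179.9, -0.1, -173.5]
force: [0.0, 0.2, 0.2]
gripper_width: 54.6
gripper_force: 0.0
```

```bash
cat >> h.py <<'E'
def tins(T):
    g=cv2.cvtColor(T["frame"],cv2.COLOR_RGB2GRAY)[190:260,200:330].astype(np.uint8)
    c=cv2.HoughCircles(cv2.resize(g,None,fx=6,fy=6,interpolation=cv2.INTER_CUBIC),cv2.HOUGH_GRADIENT,1,120,param1=80,param2=18,minRadius=42,maxRadius=60)
    return [] if c is None else [(plane(T,200+(x-2.5)/6,190+(y-2.5)/6,60).round(1),r/6) for x,y,r in c[0]]
E
python3 - <<'E'
from workcell import env, eyes
from h import *
T=eyes.grab_frame("top");S=eyes.grab_frame("scene");W=eyes.grab_frame("wrist")
pickle.dump((T,S,W),open("pics/p3.pkl","wb"))
print(tins(T),tins(pickle.load(open("pics/top0.pkl","rb"))));s=env.state();print(s["time_s"],s["ee_pos"],s["force"])
o=np.zeros((600,800,3),np.uint8);o[:360,:480]=cv2.resize(W["frame"][:,:,::-1],(480,360))
o[360:600,:320]=cv2.resize(S["frame"][195:295,280:413,::-1],(320,240),interpolation=cv2.INTER_CUBIC)
o[360:600,320:800]=cv2.resize(T["frame"][190:260,200:340,::-1],(480,240),interpolation=cv2.INTER_CUBIC)
cv2.imwrite("pics/c6.png",o)
E
```

```text
[] [(array([456.9, 188.1,  60. ]), np.float32(8.083333))]
7.1167 [589.00332428 210.05802646 271.45862087] [ 0.0898462  -0.24737178  0.03241265]
```

View pics/c6.png

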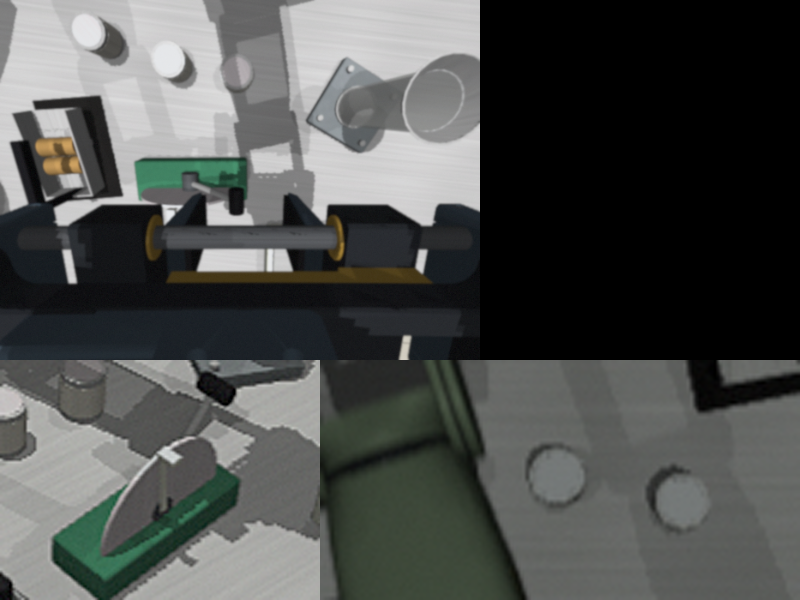

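The lever now leans to world +y with its knob at (235,200) in the wrist view, and the pointer hasn't moved. The tin tops are at (90,32), (168,60) and (237,72).

```bash
python3 - <<'E'
from h import *
T,S,W=pickle.load(open("pics/p3.pkl","rb"));T0=pickle.load(open("pics/top0.pkl","rb"))
for n,f,L in(("top0",T0,[(338*.7,317*.7),(384*.7,319*.7),(436*.7,328*.7)]),("top",T,[(268.5,223.5),(305.2,230.8)]),("wrist",W,[(276.5,84),(196,70),(105,37.3)])):
    g=cv2.cvtColor(f["frame"],cv2.COLOR_RGB2GRAY)
    for u,v in L:
        R=14 if n!="wrist" else 32
        x0,y0=int(u)-R,max(0,int(v)-R);r=cv2.resize(g[y0:y0+2*R,x0:x0+2*R],None,fx=6,fy=6,interpolation=cv2.INTER_CUBIC)
        lo,hi=(43,56) if n!="wrist" else (100,160)
        c=cv2.HoughCircles(r,cv2.HOUGH_GRADIENT,1,300,param1=60,param2=8,minRadius=lo,maxRadius=hi)
        q=plane(f,x0+(c[0][0][0]-2.5)/6,y0+(c[0][0][1]-2.5)/6,60) if c is not None else None
        print(n,plane(f,u,v,60).round(1),q,c[0][0][2]/6 if c is not None else 0)
E
```

```text
top0 [455.1 184.6  60. ] [453.65971323 183.27664027  60.        ] 8.666667
top0 [450.6  80.9  60. ] [450.49882907  81.31500258  60.        ] 7.9
top0 [430.4 -35.8  60. ] [427.53276144 -35.66889652  60.        ] 7.816667
top [450.   81.8  60. ] [450.49829089  82.92020881  60.        ] 7.616667
top [426.6 -35.8  60. ] [427.53264653 -36.20264952  60.        ] 7.8333335
wrist [456.2 186.3  60. ] [497.47555322 158.20877527  60.        ] 16.783333
wrist [451.9  81.   60. ] [455.45027766  82.64373161  60.        ] 16.966667
wrist [428.3 -32.8  60. ] [430.27891528 -33.12621979  60.        ] 18.1
```

send_rows(
  grip=[1, 1, 1, 1, 1, 1, 1, 1],
  grip_force=20,
  xyz=[
    [-0.035, -0.006, -0.01],
    [-0.07, -0.012, -0.03],
    [-0.1, -0.018, -0.05],
    [-0.1275, -0.023, -0.07],
    [-0.1275, -0.023, -0.1],
    [-0.1275, -0.023, -0.135],
    [-0.1275, -0.023, -0.165],
    [-0.1275, -0.023, -0.185],
  ],
  yaw=[0, 0, 0, 0, 0, 0, 0, 0],
)

```text
time_s: 7.78
ee_pos: [458.3, 184.8, 78.7]
ee_rot: [-179.9, -0.5, -173.5]
force: [-0.5, 1.0, -1.0]
gripper_width: 91.2
gripper_force: 0.0
```

send_rows(
  grip=[1, 1, 1, 1, 1, -1, -1, -1],
  xyz=[
    [0, 0, -0.025],
    [0, 0, -0.05],
    [0, 0, -0.075],
    [0, 0, -0.097],
    [0, 0, -0.097],
    [0, 0, -0.097],
    [0, 0, -0.097],
    [0, 0, -0.097],
  ],
  yaw=[0, 0, 0, 0, 0, 0, 0, 0],
)

```text
time_s: 8.45
ee_pos: [462.5, 185.8, -12.4]
ee_rot: [180.0, 0.1, -173.5]
force: [0.5, 0.0, -0.4]
gripper_width: 74.2
gripper_force: 0.0
```

send_rows(
  grip=[-1, -1, -1, -1, -1, -1],
  xyz=[
    [0, 0, 0],
    [0, 0, 0],
    [0, 0, 0],
    [0, 0, 0],
    [0, 0, 0.02],
    [0, 0, 0.04],
  ],
  yaw=[0, 0, 0, 0, 0, 0],
)

```text
time_s: 8.95
ee_pos: [460.5, 184.9, 26.4]
ee_rot: [-180.0, -0.2, -173.5]
force: [0.6, 0.9, -1.2]
gripper_width: 51.5
gripper_force: 20.0
```

send_rows(
  grip=[-1, -1, -1, -1, -1, -1, -1, -1],
  xyz=[
    [0, 0, 0.04],
    [0, 0, 0.08],
    [0, 0, 0.12],
    [0, 0.01, 0.16],
    [0, 0.03, 0.19],
    [0.005, 0.06, 0.21],
    [0.01, 0.095, 0.217],
    [0.015, 0.13, 0.217],
  ],
  yaw=[0, 0, 0, 0, 0, 0, 0, 0],
)

```text
time_s: 9.62
ee_pos: [477.7, 317.0, 247.1]
ee_rot: [179.8, 0.3, -173.5]
force: [1.4, -0.2, -1.4]
gripper_width: 51.7
gripper_force: 20.0
```

send_rows(
  grip=[-1, -1, -1, -1, -1, -1, -1, -1],
  xyz=[
    [0.0115, 0.03, 0],
    [0.0115, 0.055, 0],
    [0.0115, 0.07, 0],
    [0.0115, 0.078, 0],
    [0.0115, 0.078, 0],
    [0.0115, 0.078, 0],
    [0.0115, 0.078, 0],
    [0.0115, 0.078, 0],
  ],
  yaw=[0, 0, 0, 0, 0, 0, 0, 0],
)

```text
time_s: 10.28
ee_pos: [488.3, 392.0, 244.2]
ee_rot: [-180.0, 0.0, -173.6]
force: [0.2, 0.5, -1.2]
gripper_width: 51.5
gripper_force: 20.0
```

```bash
python3 - <<'E'
from workcell import env, eyes
from h import *
W=eyes.grab_frame("wrist");S=eyes.grab_frame("scene");s=env.state();print(s["time_s"],s["ee_pos"],s["gripper_width"])
o=np.zeros((600,800,3),np.uint8);o[:420,:560]=W["frame"][:,:,::-1]
o[200:600,560:800]=cv2.resize(S["frame"][70:210,345:429,::-1],(240,400),interpolation=cv2.INTER_CUBIC)
cv2.imwrite("pics/c7.png",o)
print(proj(W,[[482,393,225],[482,393,20],[482,393,s["ee_pos"][2]+12]]),proj(S,[[482,393,225],s["ee_pos"]+[-5,0,12],s["ee_pos"]+[-5,0,72]]))
E
```

```text
10.3833 [488.3370964  392.31103186 244.17293456] 51.49209619873187
[[285.21127126 220.04636845]
 [285.33722175 181.6031451 ]
 [285.16999739 232.64544898]] [[388.19911747 124.64345813]
 [390.06534142 114.5910738 ]
 [393.50591081  93.66885196]]
```

View pics/c7.png

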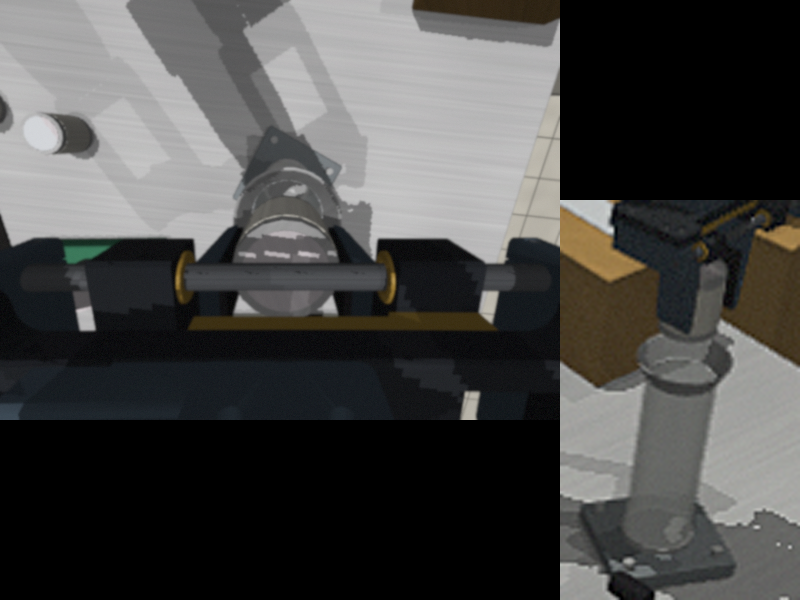

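The tin hangs centred over the funnel in the wrist view, at about column 288. The scene view confirms it. Lowering and releasing.

send_rows(
  grip=[-1, -1, -1, -1, -1, 1, 1, 1],
  xyz=[
    [-0.001, 0.001, -0.015],
    [-0.001, 0.001, -0.03],
    [-0.001, 0.001, -0.045],
    [-0.001, 0.001, -0.045],
    [-0.001, 0.001, -0.045],
    [-0.001, 0.001, -0.045],
    [-0.001, 0.001, -0.045],
    [-0.001, 0.001, -0.045],
  ],
  yaw=[0, 0, 0, 0, 0, 0, 0, 0],
)

```text
time_s: 11.05
ee_pos: [487.8, 394.7, 200.2]
ee_rot: [179.9, 0.1, -173.5]
force: [-0.6, 0.0, 0.1]
gripper_width: 68.8
gripper_force: 0.0
```

send_rows(
  grip=[1, 1, 1, 1, 1, 1, 1, 1],
  xyz=[
    [0, 0, 0],
    [0, 0, 0.03],
    [0, 0, 0.06],
    [0, 0, 0.08],
    [-0.01, -0.035, 0.08],
    [-0.02, -0.07, 0.08],
    [-0.03, -0.1, 0.08],
    [-0.037, -0.14, 0.07],
  ],
  yaw=[0, 0, 0, 0, 0, 0, 0, 0],
)

```text
time_s: 11.72
ee_pos: [450.5, 254.8, 270.9]
ee_rot: [179.8, 0.3, -173.4]
force: [1.0, -0.1, 0.5]
gripper_width: 91.4
gripper_force: 0.0
```

```bash
cat >> h.py <<'E'
def near(f,X,R=14,rr=(42,58)):
    u,v=proj(f,[X])[0];g=cv2.cvtColor(f["frame"],cv2.COLOR_RGB2GRAY)
    x0,y0=int(u)-R,max(0,int(v)-R);r=cv2.resize(g[y0:y0+2*R,x0:x0+2*R],None,fx=6,fy=6,interpolation=cv2.INTER_CUBIC)
    c=cv2.HoughCircles(r,cv2.HOUGH_GRADIENT,1,300,param1=60,param2=8,minRadius=rr[0],maxRadius=rr[1])
    return None if c is None else (plane(f,x0+(c[0][0][0]-2.5)/6,y0+(c[0][0][1]-2.5)/6,X[2]).round(1),c[0][0][2]/6)
E
python3 - <<'E'
from workcell import env, eyes
from h import *
T=eyes.grab_frame("top");S=eyes.grab_frame("scene");s=env.state();print(s["time_s"],s["ee_pos"],s["force"])
pickle.dump((T,S),open("pics/p4.pkl","wb"))
for X in([451,82,60],[428,-36,60]):print(near(T,X),near(S,X))
# tin in tube? compare scene columns before/after
S0=pickle.load(open("pics/scene0.pkl","rb"))
for z in(30,50,70,90,120,160):
    u,v=proj(S,[[482,393,z]])[0].astype(int);print(z,S0["frame"][v,u-4:u+5].mean(0).round(),S["frame"][v,u-4:u+5].mean(0).round())
E
```

```text
11.8167 [447.65691054 249.53515467 268.28500253] [ 0.32630732 -0.1946484   0.43402098]
(array([450.5,  81.9,  60. ]), np.float32(7.9)) (array([447.7,  79.5,  60. ]), np.float32(7.7166667))
(array([427. , -36.7,  60. ]), np.float32(7.9666667)) (array([420.6, -33.1,  60. ]), np.float32(9.383333))
30 [92. 93. 91.] [95. 95. 92.]
50 [ 99. 100.  98.] [93. 93. 90.]
70 [100. 102. 100.] [115. 114. 113.]
90 [101. 102.  99.] [109. 109. 107.]
120 [100. 101.  99.] [104. 105. 103.]
160 [100. 101.  99.] [103. 104. 101.]
```

send_rows(
  grip=[1, 1, 1, 1, 1, 1, 1, 1],
  xyz=[
    [0, -0.035, -0.01],
    [0, -0.07, -0.03],
    [0, -0.105, -0.05],
    [0, -0.14, -0.07],
    [0, -0.171, -0.09],
    [0, -0.171, -0.125],
    [0, -0.171, -0.155],
    [0, -0.171, -0.18],
  ],
  yaw=[0, 0, 0, 0, 0, 0, 0, 0],
)

```text
time_s: 12.48
ee_pos: [450.5, 83.2, 87.6]
ee_rot: [180.0, 0.0, -173.6]
force: [0.6, 0.3, -0.4]
gripper_width: 91.3
gripper_force: 0.0
```

send_rows(
  grip=[1, 1, 1, 1, 1, -1, -1, -1],
  xyz=[
    [0, 0, -0.025],
    [0, 0, -0.05],
    [0, 0, -0.075],
    [0, 0, -0.1],
    [0, 0, -0.1],
    [0, 0, -0.1],
    [0, 0, -0.1],
    [0, 0, -0.1],
  ],
  yaw=[0, 0, 0, 0, 0, 0, 0, 0],
)

```text
time_s: 13.15
ee_pos: [452.0, 83.9, -9.7]
ee_rot: [180.0, 0.2, -173.5]
force: [-0.2, 0.7, 0.4]
gripper_width: 74.2
gripper_force: 0.0
```

send_rows(
  grip=[-1, -1, -1, -1, -1, -1, -1, -1],
  xyz=[
    [0, 0, 0],
    [0, 0, 0],
    [0, 0, 0],
    [0, 0, 0],
    [0, 0, 0.02],
    [0, 0, 0.04],
    [0, 0, 0.04],
    [0, 0, 0.04],
  ],
  yaw=[0, 0, 0, 0, 0, 0, 0, 0],
)

```text
time_s: 13.82
ee_pos: [450.8, 83.7, 29.3]
ee_rot: [180.0, 0.1, -173.5]
force: [-0.6, -0.0, -1.2]
gripper_width: 51.5
gripper_force: 20.0
```

send_rows(
  grip=[-1, -1, -1, -1, -1, -1, -1, -1],
  xyz=[
    [0, 0, 0.04],
    [0, 0, 0.08],
    [0, 0.01, 0.12],
    [0, 0.03, 0.155],
    [0, 0.06, 0.18],
    [0.005, 0.095, 0.2],
    [0.01, 0.13, 0.215],
    [0.015, 0.165, 0.215],
  ],
  yaw=[0, 0, 0, 0, 0, 0, 0, 0],
)

```text
time_s: 14.48
ee_pos: [466.4, 250.7, 246.0]
ee_rot: [179.9, 0.3, -173.5]
force: [0.2, -0.6, -0.5]
gripper_width: 52.1
gripper_force: 20.0
```

send_rows(
  grip=[-1, -1, -1, -1, -1, -1, -1, -1],
  xyz=[
    [0.005, 0.035, 0],
    [0.01, 0.07, 0],
    [0.016, 0.105, 0],
    [0.016, 0.13, 0],
    [0.016, 0.1445, 0],
    [0.016, 0.1445, 0],
    [0.016, 0.1445, 0],
    [0.016, 0.1445, 0],
  ],
  yaw=[0, 0, 0, 0, 0, 0, 0, 0],
)

```text
time_s: 15.15
ee_pos: [481.0, 391.5, 243.1]
ee_rot: [-179.9, -0.1, -173.5]
force: [-0.4, 0.2, -1.6]
gripper_width: 51.7
gripper_force: 20.0
```

send_rows(
  grip=[-1, -1, -1, -1, -1, 1, 1, 1],
  xyz=[
    [0.001, 0.001, -0.015],
    [0.001, 0.001, -0.03],
    [0.001, 0.001, -0.044],
    [0.001, 0.001, -0.044],
    [0.001, 0.001, -0.044],
    [0.001, 0.001, -0.044],
    [0.001, 0.001, -0.044],
    [0.001, 0.001, -0.044],
  ],
  yaw=[0, 0, 0, 0, 0, 0, 0, 0],
)

```text
time_s: 15.82
ee_pos: [482.9, 394.2, 201.3]
ee_rot: [179.9, 0.1, -173.5]
force: [0.1, 0.3, 0.4]
gripper_width: 68.6
gripper_force: 0.0
```

send_rows(
  grip=[1, 1, 1, 1, 1, 1, 1, 1],
  xyz=[
    [0, 0, 0],
    [0, 0, 0.03],
    [0, 0, 0.06],
    [0, 0, 0.08],
    [-0.01, -0.035, 0.08],
    [-0.02, -0.07, 0.08],
    [-0.03, -0.105, 0.08],
    [-0.037, -0.14, 0.07],
  ],
  yaw=[0, 0, 0, 0, 0, 0, 0, 0],
)

```text
time_s: 16.48
ee_pos: [445.3, 253.4, 271.9]
ee_rot: [179.9, 0.3, -173.4]
force: [1.0, -0.4, -0.0]
gripper_width: 91.0
gripper_force: 0.0
```

```bash
python3 - <<'E'
from workcell import env, eyes
from h import *
T=eyes.grab_frame("top");S=eyes.grab_frame("scene");W=eyes.grab_frame("wrist");s=env.state();print(s["time_s"],s["ee_pos"],s["force"])
pickle.dump((T,S,W),open("pics/p5.pkl","wb"))
for X in([451,82,60],[428,-36,60]):print(near(T,X),near(S,X),near(W,X,32,(85,140)))
S0=pickle.load(open("pics/scene0.pkl","rb"))
for z in(30,50,70,90,110,130,150,170):
    u,v=proj(S,[[482,393,z]])[0].astype(int);print(z,S0["frame"][v,u-4:u+5].mean(0).round(),S["frame"][v,u-4:u+5].mean(0).round())
E
```

```text
16.6333 [444.37266952 252.12319236 270.17751073] [ 0.25492362 -1.14996193 -0.10622405]
None None None
(array([428.1, -36.2,  60. ]), np.float32(7.9500003)) (array([423.7, -34. ,  60. ]), np.float32(8.45)) (array([430.8, -39.1,  60. ]), np.float32(20.75))
30 [92. 93. 91.] [94. 95. 92.]
50 [ 99. 100.  98.] [91. 92. 90.]
70 [100. 102. 100.] [94. 95. 92.]
90 [101. 102.  99.] [94. 94. 91.]
110 [101. 102. 100.] [93. 94. 91.]
130 [101. 102. 100.] [127. 126. 125.]
150 [100. 101.  99.] [122. 120. 119.]
170 [101. 101.  99.] [104. 104. 102.]
```

send_rows(
  grip=[1, 1, 1, 1, 1, 1, 1, 1],
  xyz=[
    [-0.002, -0.04, 0],
    [-0.004, -0.08, 0],
    [-0.007, -0.12, 0],
    [-0.009, -0.16, -0.01],
    [-0.012, -0.2, -0.02],
    [-0.014, -0.24, -0.03],
    [-0.017, -0.275, -0.05],
    [-0.017, -0.2885, -0.08],
  ],
  yaw=[0, 0, 0, 0, 0, 0, 0, 0],
)

```text
time_s: 17.3
ee_pos: [431.0, -37.7, 191.7]
ee_rot: [-179.8, 0.4, -173.6]
force: [0.8, -0.6, 0.1]
gripper_width: 91.3
gripper_force: 0.0
```

send_rows(
  grip=[1, 1, 1, 1, 1, 1, 1, 1],
  xyz=[
    [0, 0, -0.03],
    [0, 0, -0.06],
    [0, 0, -0.09],
    [0, 0, -0.12],
    [0, 0, -0.15],
    [0, 0, -0.18],
    [0, 0, -0.2],
    [0, 0, -0.2],
  ],
  yaw=[0, 0, 0, 0, 0, 0, 0, 0],
)

```text
time_s: 17.97
ee_pos: [426.7, -33.7, -13.3]
ee_rot: [179.9, -0.4, -173.4]
force: [0.4, -0.1, 0.3]
gripper_width: 91.3
gripper_force: 0.0
```

send_rows(
  grip=[-1, -1, -1, -1, -1, -1, -1],
  xyz=[
    [0, 0, 0],
    [0, 0, 0],
    [0, 0, 0],
    [0, 0, 0],
    [0, 0, 0],
    [0, 0, 0],
    [0, 0, 0],
  ],
  yaw=[0, 0, 0, 0, 0, 0, 0],
)

```text
time_s: 18.55
ee_pos: [429.1, -34.8, -9.4]
ee_rot: [-180.0, 0.1, -173.5]
force: [-0.2, -0.7, 5.3]
gripper_width: 51.6
gripper_force: 20.0
```

send_rows(
  grip=[-1, -1, -1, -1, -1, -1, -1, -1],
  xyz=[
    [0, 0, 0.03],
    [0, 0, 0.07],
    [0, 0, 0.11],
    [0, 0.01, 0.15],
    [0, 0.03, 0.185],
    [0.005, 0.06, 0.21],
    [0.01, 0.09, 0.235],
    [0.015, 0.125, 0.255],
  ],
  yaw=[0, 0, 0, 0, 0, 0, 0, 0],
)

```text
time_s: 19.22
ee_pos: [443.1, 91.2, 246.9]
ee_rot: [-180.0, 0.1, -173.6]
force: [1.8, 0.3, -2.2]
gripper_width: 51.7
gripper_force: 20.0
```

send_rows(
  grip=[-1, -1, -1, -1, -1, -1, -1, -1],
  xyz=[
    [0.005, 0.038, 0],
    [0.01, 0.076, 0],
    [0.015, 0.114, 0],
    [0.02, 0.152, 0],
    [0.025, 0.19, 0],
    [0.03, 0.225, 0],
    [0.035, 0.255, 0],
    [0.038, 0.28, 0],
  ],
  yaw=[0, 0, 0, 0, 0, 0, 0, 0],
)

```text
time_s: 19.88
ee_pos: [480.7, 372.8, 243.6]
ee_rot: [-180.0, -0.1, -173.4]
force: [0.2, -0.8, -2.0]
gripper_width: 51.6
gripper_force: 20.0
```

send_rows(
  grip=[-1, -1, -1, -1, -1],
  xyz=[
    [0.001, 0.015, 0],
    [0.001, 0.022, 0],
    [0.001, 0.022, 0],
    [0.001, 0.022, 0],
    [0.001, 0.022, 0],
  ],
  yaw=[0, 0, 0, 0, 0],
)

```text
time_s: 20.3
ee_pos: [482.1, 391.2, 244.8]
ee_rot: [-180.0, -0.0, -173.5]
force: [0.5, -0.1, -2.4]
gripper_width: 51.4
gripper_force: 20.0
```

send_rows(
  grip=[-1, -1, -1, -1, -1, 1, 1, 1],
  xyz=[
    [0.001, 0.001, -0.015],
    [0.001, 0.001, -0.03],
    [0.001, 0.001, -0.045],
    [0.001, 0.001, -0.045],
    [0.001, 0.001, -0.045],
    [0.001, 0.001, -0.045],
    [0.001, 0.001, -0.045],
    [0.001, 0.001, -0.045],
  ],
  yaw=[0, 0, 0, 0, 0, 0, 0, 0],
)

```text
time_s: 20.97
ee_pos: [483.9, 393.7, 201.4]
ee_rot: [179.9, 0.1, -173.5]
force: [-0.1, 0.4, -0.1]
gripper_width: 68.7
gripper_force: 0.0
```

send_rows(
  grip=[1, 1, 1, 1, 0.5, 0.5, 0.5, 0.5],
  xyz=[
    [0, 0, 0],
    [0, 0, 0.03],
    [0, 0, 0.06],
    [0, 0, 0.08],
    [0.01, -0.035, 0.08],
    [0.02, -0.07, 0.08],
    [0.03, -0.105, 0.08],
    [0.04, -0.14, 0.08],
  ],
  yaw=[0, 0, 0, 0, 0, 0, 0, 0],
)

```text
time_s: 21.63
ee_pos: [523.5, 252.3, 280.5]
ee_rot: [180.0, 0.1, -173.4]
force: [0.9, 0.5, -0.1]
gripper_width: 69.5
gripper_force: 0.0
```

send_rows(
  grip=[0, 0, 0, 0, 0, 0, 0, 0],
  xyz=[
    [0.01, -0.038, 0],
    [0.02, -0.076, 0],
    [0.03, -0.114, 0],
    [0.04, -0.152, 0],
    [0.05, -0.19, 0],
    [0.06, -0.228, 0],
    [0.07, -0.266, 0],
    [0.08, -0.3, 0],
  ],
  yaw=[3.5, 3.5, 3.5, 3.5, 3.5, 3.5, 3.5, 3.5],
)

```text
time_s: 22.3
ee_pos: [603.5, -48.9, 280.5]
ee_rot: [-180.0, 0.1, -170.0]
force: [0.8, -0.3, 1.2]
gripper_width: 45.6
gripper_force: 0.0
```

send_rows(
  grip=[0, 0, 0, 0, 0, 0],
  xyz=[
    [0.01, -0.03, 0],
    [0.015, -0.055, 0],
    [0.015, -0.055, 0],
    [0.015, -0.055, 0],
    [0.015, -0.055, 0],
    [0.015, -0.055, 0],
  ],
  yaw=[0, 0, 0, 0, 0, 0],
)

```text
time_s: 22.8
ee_pos: [618.1, -100.2, 280.2]
ee_rot: [180.0, 0.0, -169.9]
force: [0.8, 0.2, -0.0]
gripper_width: 45.3
gripper_force: 0.0
```

```bash
python3 - <<'E'
from workcell import env, eyes
from h import *
T=eyes.grab_frame("top");S=eyes.grab_frame("scene");W=eyes.grab_frame("wrist");s=env.state();print(s["time_s"],s["ee_pos"],s["ee_rot"],s["force"])
pickle.dump((T,S,W),open("pics/p6.pkl","wb"))
print(near(T,[428,-36,60]))
S0=pickle.load(open("pics/scene0.pkl","rb"))
for z in(130,150,165,180,190,200,210):
    u,v=proj(S,[[482,393,z]])[0].astype(int);print(z,S0["frame"][v,u-4:u+5].mean(0).round(),S["frame"][v,u-4:u+5].mean(0).round())
o=np.zeros((600,800,3),np.uint8);o[:420,:560]=W["frame"][:,:,::-1]
o[200:600,560:800]=cv2.resize(S["frame"][70:210,345:429,::-1],(240,400),interpolation=cv2.INTER_CUBIC)
o[420:600,:400]=cv2.resize(S["frame"][230:320,190:390,::-1],(400,180))
cv2.imwrite("pics/c8.png",o)
E
```

```text
22.95 [ 618.14069132 -100.3012683   280.14594682] [ 1.79993500e+02  2.70882034e-02 -1.69886415e+02] [-0.2348197  -0.03408479  1.0616006 ]
None
130 [101. 102. 100.] [103. 104. 100.]
150 [100. 101.  99.] [104. 104. 101.]
165 [ 99. 100.  98.] [104. 104. 101.]
180 [102. 103. 100.] [95. 96. 94.]
190 [52. 52. 50.] [54. 55. 53.]
200 [96. 97. 95.] [212. 209. 209.]
210 [94. 96. 93.] [208. 201. 200.]
```

View pics/c8.png

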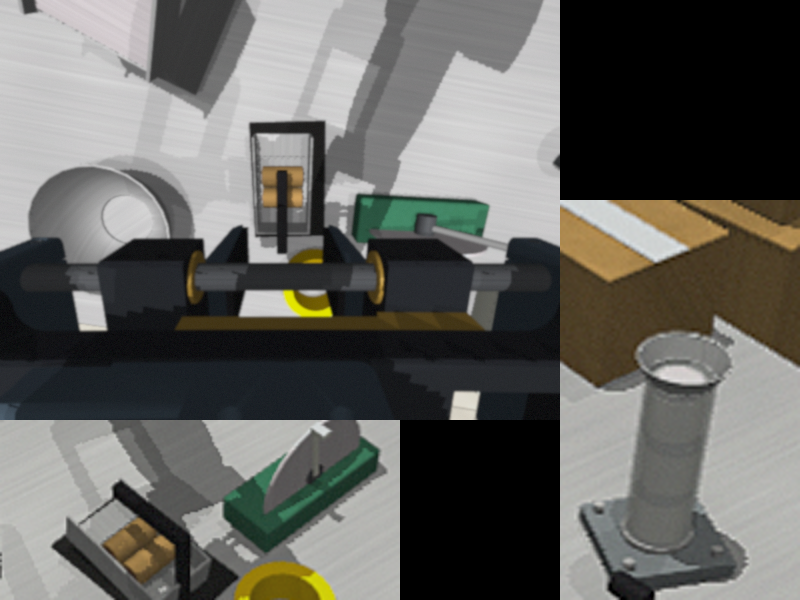

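All three tins are stacked in the tube; the scene inset shows the top tin at the funnel throat. The scoop bar runs from (282,171) to (283,250) in the wrist view, in line with the tool.

```bash
python3 - <<'E'
from h import *
np.set_printoptions(precision=1,suppress=True)
T,S,W=pickle.load(open("pics/p6.pkl","rb"))
print("bar",plane(W,282,171,121),plane(W,283,251,121))
m=[plane(W,*p,4) for p in[(249,124),(324.5,122),(326,237),(247.5,236)]];print("mat",m,np.mean(m,0))
E
```

```text
bar [ 590.3 -107.5  121. ] [693.3 -88.1 121. ]
mat [array([ 540.5, -169.9,    4. ]), array([516.9, -54.4,   4. ]), array([701.5, -12.5,   4. ]), array([ 723.5, -145.7,    4. ])] [620.6 -95.6   4. ]
```

send_rows(
  grip=[0, 0, 0, 0, 0, 0, 0, 0],
  grip_force=30,
  xyz=[
    [0.002, -0.0015, -0.035],
    [0.002, -0.0015, -0.07],
    [0.002, -0.0015, -0.105],
    [0.002, -0.0015, -0.14],
    [0.002, -0.0015, -0.17],
    [0.002, -0.0015, -0.195],
    [0.002, -0.0015, -0.216],
    [0.002, -0.0015, -0.216],
  ],
  yaw=[0.6, 0.6, 0.6, 0.6, 0.6, 0.6, 0.6, 0.6],
)

```text
time_s: 23.62
ee_pos: [616.8, -101.6, 59.2]
ee_rot: [179.8, -0.5, -169.3]
force: [-0.4, -1.3, -0.2]
gripper_width: 45.6
gripper_force: 0.0
```

send_rows(
  grip=[-1, -1, -1, -1, -1, -1, -1, -1],
  xyz=[
    [0, 0, 0],
    [0, 0, 0],
    [0, 0, 0],
    [0, 0, 0],
    [0, 0, 0],
    [0, 0, 0],
    [0, 0, 0],
    [0, 0, 0],
  ],
  yaw=[0, 0, 0, 0, 0, 0, 0, 0],
)

```text
time_s: 24.28
ee_pos: [621.0, -103.4, 64.9]
ee_rot: [-179.9, 0.1, -169.4]
force: [0.1, -1.8, 6.2]
gripper_width: 13.9
gripper_force: 30.0
```

send_rows(
  grip=[-1, -1, -1, -1, -1, -1, -1, -1],
  xyz=[
    [0, 0, 0.005],
    [0, 0, 0.012],
    [0, 0, 0.02],
    [0, 0, 0.03],
    [0, 0, 0.04],
    [0, 0, 0.05],
    [0, 0, 0.06],
    [0, 0, 0.06],
  ],
  yaw=[0, 0, 0, 0, 0, 0, 0, 0],
)

```text
time_s: 24.95
ee_pos: [621.9, -103.3, 126.9]
ee_rot: [-179.9, 0.3, -169.4]
force: [0.4, -0.2, -1.7]
gripper_width: 13.9
gripper_force: 30.0
```

send_rows(
  grip=[-1, -1, -1, -1, -1, -1, -1, -1],
  xyz=[
    [0, 0, 0.02],
    [0, 0, 0.045],
    [0, 0, 0.07],
    [0, 0, 0.095],
    [-0.005, -0.01, 0.103],
    [-0.013, -0.03, 0.103],
    [-0.022, -0.052, 0.103],
    [-0.032, -0.076, 0.103],
  ],
  yaw=[0, 0, 0, -2, -5, -8, -11, -14],
)

```text
time_s: 25.62
ee_pos: [587.9, -179.1, 226.9]
ee_rot: [180.0, 0.0, 176.5]
force: [0.3, -1.8, -3.4]
gripper_width: 13.8
gripper_force: 30.0
```

send_rows(
  grip=[-1, -1, -1, -1, -1, -1, -1, -1],
  xyz=[
    [-0.01, -0.024, 0],
    [-0.02, -0.048, 0],
    [-0.03, -0.072, 0],
    [-0.04, -0.096, 0],
    [-0.05, -0.12, 0],
    [-0.058, -0.138, 0],
    [-0.064, -0.15, 0],
    [-0.064, -0.15, 0],
  ],
  yaw=[-3, -6, -9, -12, -14.7, -14.7, -14.7, -14.7],
)

```text
time_s: 26.28
ee_pos: [522.8, -331.3, 226.5]
ee_rot: [-179.9, -0.0, 161.8]
force: [0.6, 0.0, -2.7]
gripper_width: 14.0
gripper_force: 30.0
```

send_rows(
  grip=[-1, -1, -1, -1],
  xyz=[
    [0, 0, 0],
    [0, 0, 0],
    [0, 0, 0],
    [0, 0, 0],
  ],
  yaw=[0, 0, 0, 0],
)

```text
time_s: 26.62
ee_pos: [524.7, -328.0, 226.8]
ee_rot: [180.0, 0.0, 162.0]
force: [0.2, 0.7, -3.8]
gripper_width: 14.0
gripper_force: 30.0
```

```bash
python3 - <<'E'
from workcell import env, eyes
from h import *
S=eyes.grab_frame("scene");W=eyes.grab_frame("wrist");s=env.state();print(s["time_s"],s["ee_pos"],s["ee_rot"],s["force"])
pickle.dump((S,W),open("pics/p7.pkl","wb"))
o=np.zeros((600,800,3),np.uint8);o[:300,:400]=cv2.resize(W["frame"][:,:,::-1],(400,300))
o[:600,400:]=cv2.resize(S["frame"][170:350,60:180,::-1],(400,600),interpolation=cv2.INTER_CUBIC)
cv2.imwrite("pics/c9.png",o)
E
```

```text
26.7167 [ 524.65511083 -328.23684052  226.82847507] [1.79987018e+02 4.66016485e-03 1.61989720e+02] [ 0.46659567 -0.1593691  -3.70322109]
```

View pics/c9.png

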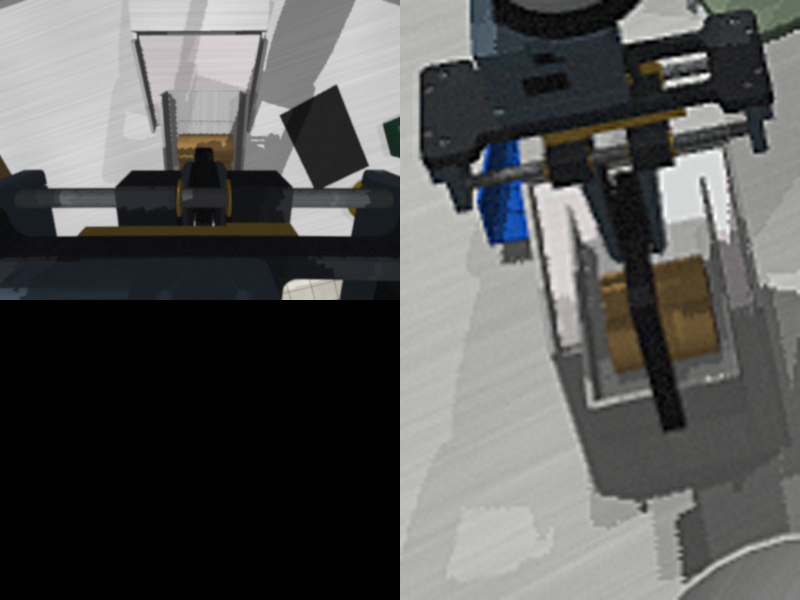

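The wrist view shows the scoop lip, columns 165 to 243, centred between the cheeks at 137 and 265, with both cores still inside. I'll check the outer wall distance.

```bash
python3 - <<'E'
from h import *
np.set_printoptions(precision=1,suppress=True)
S,W=pickle.load(open("pics/p7.pkl","rb"))
c=np.array([416.9,-294.9]);a=np.radians(-18);ex=np.array([np.cos(a),np.sin(a)]);ey=np.array([-ex[1],ex[0]])
def H(p):return np.array([(p[:2]-c)@ex,(p[:2]-c)@ey,p[2]])
for z in(141,150,155):print(z,H(plane(W,220,182,z)),H(plane(W,346,182,z)))
# roof front edge z=202, roof back, lip
print("roof fr",H(plane(W,190,46,202)),H(plane(W,372,46,202)),"lip top z=230",H(plane(W,230,131,230)),H(plane(W,340,131,230)))
print("tool",H(np.array([524.65,-328.2,226.8])))
for hx in(77,79):
  for z in(140,155):
    P=c+ex*hx;print(proj(S,[[*(P-ey*66),z],[*(P+ey*66),z]])*[3.333,3.333]-[200-400,170*3.333])
E
```

```text
141 [ 85.9 -60.8 141. ] [ 86.   63.3 141. ]
150 [ 84.6 -58.8 150. ] [ 84.6  61.4 150. ]
155 [ 83.9 -57.7 155. ] [ 83.9  60.3 155. ]
roof fr [-17.6 -62.4 202. ] [-17.6  63.4 202. ] lip top z=230 [ 39.4 -32.5 230. ] [ 39.4  39.1 230. ]
tool [112.8   1.6 226.8]
[[556.4 350.1]
 [767.4 303.7]]
[[551.3 334.3]
 [764.3 287.9]]
[[556.6 352.4]
 [767.9 306. ]]
[[551.5 336.6]
 [764.7 290.1]]
```

send_rows(
  grip=[-1, -1, -1, -1, -1, -1, -1, -1],
  xyz=[
    [0, 0, -0.007],
    [0, 0, -0.014],
    [0, 0, -0.021],
    [0, 0, -0.028],
    [0, 0, -0.033],
    [0, 0, -0.033],
    [0, 0, -0.033],
    [0, 0, -0.033],
  ],
  yaw=[0, 0, 0, 0, 0, 0, 0, 0],
)

```text
time_s: 27.38
ee_pos: [524.3, -329.0, 194.1]
ee_rot: [180.0, 0.0, 161.9]
force: [-0.8, 0.6, -0.9]
gripper_width: 13.8
gripper_force: 30.0
```

send_rows(
  grip=[-1, -1, -1, -1, -1, -1, -1],
  xyz=[
    [-0.0019, 0.0006, 0],
    [-0.0038, 0.0012, 0],
    [-0.0057, 0.0018, 0],
    [-0.0076, 0.0024, 0],
    [-0.0095, 0.0031, 0],
    [-0.0095, 0.0031, 0],
    [-0.0095, 0.0031, 0],
  ],
  yaw=[0, 0, 0, 0, 0, 0, 0],
)

```text
time_s: 27.97
ee_pos: [515.2, -326.1, 194.1]
ee_rot: [-180.0, 0.1, 161.9]
force: [2.5, -0.9, -0.6]
gripper_width: 14.0
gripper_force: 30.0
```

send_rows(
  grip=[-1, -1, -1, -1, -1, -1],
  xyz=[
    [-0.0015, 0.0005, 0],
    [-0.0029, 0.0009, 0],
    [-0.0029, 0.0009, 0],
    [-0.0029, 0.0009, 0],
    [-0.0029, 0.0009, 0],
    [-0.0029, 0.0009, 0],
  ],
  yaw=[0, 0, 0, 0, 0, 0],
)

```text
time_s: 28.47
ee_pos: [513.7, -325.8, 194.4]
ee_rot: [-180.0, 0.3, 161.9]
force: [6.0, -1.7, -1.0]
gripper_width: 13.7
gripper_force: 30.0
```

send_rows(
  grip=[-1, -1, -1, -1, -1, -1],
  xyz=[
    [-0.0015, 0.0005, 0],
    [-0.0029, 0.0009, 0],
    [-0.0029, 0.0009, 0],
    [-0.0029, 0.0009, 0],
    [-0.0029, 0.0009, 0],
    [-0.0029, 0.0009, 0],
  ],
  yaw=[0, 0, 0, 0, 0, 0],
)

```text
time_s: 28.97
ee_pos: [511.2, -325.0, 194.9]
ee_rot: [-180.0, 0.4, 161.9]
force: [5.3, -2.0, -0.3]
gripper_width: 13.7
gripper_force: 30.0
```

send_rows(
  grip=[-1, -1, -1, -1, -1, -1],
  xyz=[
    [0, 0, -0.002],
    [0, 0, -0.004],
    [0, 0, -0.005],
    [0, 0, -0.005],
    [0, 0, -0.005],
    [0, 0, -0.005],
  ],
  yaw=[0, 0, 0, 0, 0, 0],
)

```text
time_s: 29.47
ee_pos: [511.4, -325.2, 191.5]
ee_rot: [-179.9, 0.4, 162.0]
force: [5.2, -0.8, 6.8]
gripper_width: 13.9
gripper_force: 30.0
```

send_rows(
  grip=[-1, -1, -1, -1, -1, -1, -1, -1],
  grip_force=20,
  xyz=[
    [-0.004, 0.0013, 0.0006],
    [-0.0082, 0.0027, 0.0012],
    [-0.0122, 0.004, 0.0017],
    [-0.0163, 0.0053, 0.002],
    [-0.0204, 0.0067, 0.0019],
    [-0.0245, 0.008, 0.0016],
    [-0.0285, 0.0093, 0.0012],
    [-0.0326, 0.0106, 0.0008],
  ],
  yaw=[0, 0, 0, 0, 0, 0, 0, 0],
)

```text
time_s: 30.13
ee_pos: [478.4, -314.6, 191.5]
ee_rot: [-179.9, 0.4, 161.9]
force: [4.0, -0.8, 2.7]
gripper_width: 14.1
gripper_force: 20.0
```

```bash
python3 - <<'E'
from workcell import env, eyes
from h import *
S=eyes.grab_frame("scene");W=eyes.grab_frame("wrist");s=env.state();print(s["time_s"],s["ee_pos"],s["ee_rot"],s["force"],s["torque"])
pickle.dump((S,W),open("pics/p8.pkl","wb"))
# core colour blob in wrist and scene
for f in(S,W):
    h=cv2.cvtColor(f["frame"],cv2.COLOR_RGB2HSV);m=cv2.inRange(h,(8,90,60),(22,255,255))
    n,l,st,ce=cv2.connectedComponentsWithStats(m);print([(st[i].tolist(),ce[i].round().tolist()) for i in range(1,n) if st[i][4]>40])
    k=cv2.inRange(h,(0,0,0),(180,255,35));
# black bar line of scoop in scene
u=proj(S,[s["ee_pos"]+[0,0,48]])[0];print("grip px",u)
h=cv2.cvtColor(S["frame"],cv2.COLOR_RGB2GRAY);x,y=u.astype(int);print(h[y-4:y+46:3,x-18:x+30:3])
E
```

```text
30.2333 [ 477.43965178 -314.27866557  191.31832745] [-179.93324476    0.26689879  161.92049838] [ 2.86997027 -1.71552062  6.082283  ] [-0.27252014 -0.74112387  0.08765128]
[([50, 0, 18, 5, 48], [58.0, 1.0]), ([314, 0, 246, 193, 22918], [431.0, 74.0]), ([293, 79, 11, 5, 44], [298.0, 81.0]), ([266, 89, 10, 5, 46], [270.0, 91.0]), ([105, 200, 40, 10, 95], [122.0, 205.0]), ([136, 246, 18, 25, 341], [145.0, 258.0]), ([122, 251, 10, 24, 174], [126.0, 263.0])]
[([249, 187, 78, 34, 2360], [288.0, 203.0]), ([314, 229, 12, 9, 82], [320.0, 233.0]), ([246, 252, 9, 51, 247], [250.0, 278.0]), ([317, 252, 8, 51, 228], [321.0, 277.0]), ([111, 313, 305, 17, 3765], [275.0, 322.0])]
grip px [129.92023884 230.36178647]
[[ 77  75  46  44  24  21  12  23  47  59  81  80  82  76  78  79]
 [ 78  75  68  46  27  25  25  18  42  55  79  81  77  78  78  75]
 [ 78  75  77  40  44  23  17  25  39  50  78  79  79  79  77  79]
 [ 77  79  77  61  45  21  22  19  31  44  79  78  80  77  85  76]
 [ 77  74  76  80  43  26  26  27  19  41  80  91 113 102  86  93]
 [ 78  88  77  76  51  36  34  31  77  54  80  80  69  72  89 173]
 [ 73 130 107 106  85  39  51  38  69 144 175 191 186 161 119 171]
 [107 134 107  80 133 137  23  27 125 113  69  52  58  57 189 141]
 [108 108 158 163 110  68  30  26  39  71  69  69  72  62 149  59]
 [ 94 116  85 153  66  66  26  17  26  68  73  70  73  63 101  72]
 [ 77 117  50 118  71  70  14  18  25  69  73  65  68  86  67  98]
 [131 130  56  71  60  55  35  27  23  81  93  94  86  87  55  97]
 [149 134  56  73  81  86  81  15  25  56  77  94  84  87  42  92]
 [148  81  58  82  88  88  91  20  26  41  76  82  75  76  68  97]
 [179  85  57  73  80  79  81  16  21  20  65  68  64  59  59 100]
 [171 107  52  80  79  74  68  31  28  23  68  69  74  87  94  92]
 [117 107  59  88  97  56  64  58  18  25  62  68  92 137 150 127]]
```

```bash
cat > tilt.py <<'E'
from h import *
from workcell import env, eyes
def tilt(S,ee,psi=-18):
    a=np.radians(psi);ex=np.array([np.cos(a),np.sin(a),0]);g=np.array(ee)+[0,0,48]
    h=cv2.cvtColor(S["frame"],cv2.COLOR_RGB2GRAY)
    out=[]
    for th in range(-10,66,5):
        t=np.radians(th);d=ex*np.cos(t)+np.array([0,0,1])*np.sin(t)
        pts=proj(S,[g+d*s for s in np.arange(25,76,3)])
        out.append((th,round(float(np.mean([h[int(round(v)),int(round(u))] for u,v in pts])))))
    return out
E
python3 - <<'E'
from tilt import *
S7,_=pickle.load(open("pics/p7.pkl","rb"));print(tilt(S7,[524.65,-328.2,226.8]))
S,_=pickle.load(open("pics/p8.pkl","rb"));print(tilt(S,[477.4,-314.3,191.3]))
E
```

```text
[(-10, 25), (-5, 25), (0, 27), (5, 26), (10, 24), (15, 23), (20, 22), (25, 23), (30, 23), (35, 15), (40, 21), (45, 19), (50, 16), (55, 18), (60, 19), (65, 38)]
[(-10, 26), (-5, 26), (0, 27), (5, 27), (10, 27), (15, 28), (20, 29), (25, 25), (30, 23), (35, 18), (40, 18), (45, 17), (50, 18), (55, 19), (60, 42), (65, 64)]
```

send_rows(
  grip=[-1, -1, -1, -1, -1, -1, -1, -1],
  xyz=[
    [-0.004, 0.0013, -0.0008],
    [-0.0081, 0.0026, -0.0019],
    [-0.012, 0.0039, -0.003],
    [-0.016, 0.0052, -0.0041],
    [-0.0236, 0.0077, -0.0074],
    [-0.0309, 0.01, -0.0111],
    [-0.0379, 0.0123, -0.0156],
    [-0.0379, 0.0123, -0.0156],
  ],
  yaw=[0, 0, 0, 0, 0, 0, 0, 0],
)

```text
time_s: 30.9
ee_pos: [437.4, -301.1, 174.3]
ee_rot: [-180.0, -0.0, 161.9]
force: [1.0, -1.3, 4.9]
gripper_width: 14.2
gripper_force: 20.0
```

send_rows(
  grip=[-1, -1, -1, -1, -1, -1],
  xyz=[
    [0, 0, 0],
    [0, 0, 0],
    [0, 0, 0],
    [0, 0, 0],
    [0, 0, 0],
    [0, 0, 0],
  ],
  yaw=[0, 0, 0, 0, 0, 0],
)

```text
time_s: 31.4
ee_pos: [437.6, -301.2, 174.4]
ee_rot: [-180.0, -0.2, 161.9]
force: [-1.2, -0.5, 6.3]
gripper_width: 13.8
gripper_force: 20.0
```

```bash
python3 - <<'E'
from workcell import env, eyes
from h import *
S=eyes.grab_frame("scene");W=eyes.grab_frame("wrist");s=env.state();print(s["time_s"],s["ee_pos"],s["ee_rot"],s["force"],s["torque"])
pickle.dump((S,W),open("pics/p9.pkl","wb"))
for n,f in(("S",S),("W",W)):
    h=cv2.cvtColor(f["frame"],cv2.COLOR_RGB2HSV);m=cv2.inRange(h,(8,90,60),(22,255,255))
    N,l,st,ce=cv2.connectedComponentsWithStats(m);print(n,[(st[i].tolist(),ce[i].round().tolist()) for i in range(1,N) if st[i][4]>40])
E
```

```text
31.5 [ 437.55283423 -301.20835118  174.39614467] [-1.79975276e+02 -1.49723304e-01  1.61943763e+02] [-1.01536029 -1.43675688  7.70914158] [-0.15010516  0.23304198  0.05522453]
S [([50, 0, 18, 5, 49], [58.0, 1.0]), ([314, 0, 246, 193, 22890], [431.0, 74.0]), ([293, 79, 11, 5, 44], [298.0, 81.0]), ([266, 89, 10, 5, 46], [270.0, 91.0]), ([105, 193, 39, 10, 88], [122.0, 198.0])]
W [([247, 252, 7, 51, 225], [249.0, 277.0]), ([318, 252, 6, 51, 210], [321.0, 278.0]), ([111, 313, 305, 17, 3549], [275.0, 322.0])]
```

```bash
python3 - <<'E'
from h import *
S,W=pickle.load(open("pics/p9.pkl","rb"))
o=np.zeros((600,800,3),np.uint8);o[:300,:400]=cv2.resize(W["frame"][:,:,::-1],(400,300))
o[:600,400:]=cv2.resize(S["frame"][170:350,60:180,::-1],(400,600),interpolation=cv2.INTER_CUBIC)
o[300:600,:400]=cv2.resize(cv2.convertScaleAbs(W["frame"][140:245,210:350,::-1],alpha=1.5),(400,300),interpolation=cv2.INTER_CUBIC)
cv2.imwrite("pics/c10.png",o)
E
```

```text
(no output)
```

View pics/c10.png

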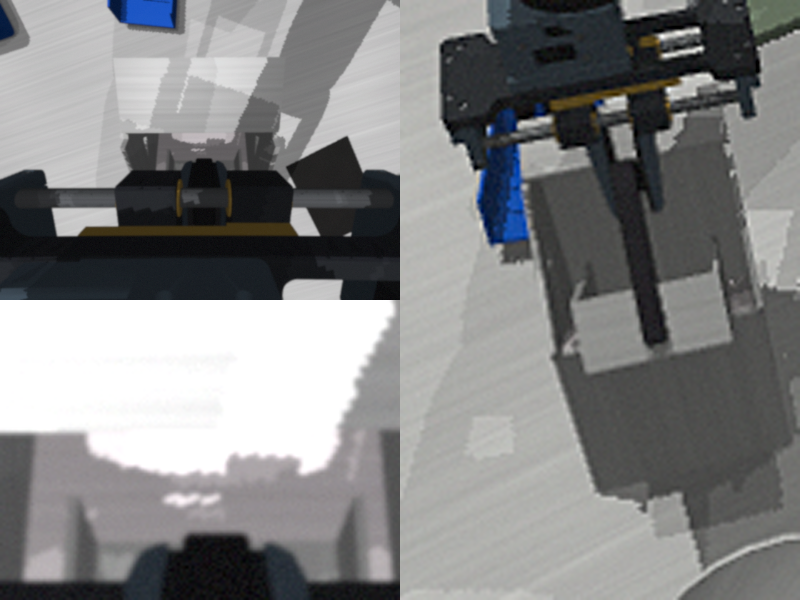

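The scene view shows the scoop tipped steeply at the hopper, with its back wall facing the camera at about (655,320). No core is visible in either view. Now I'll reverse the arc.

send_rows(
  grip=[-1, -1, -1, -1, -1, -1, -1, -1],
  grip_force=12,
  xyz=[
    [0.007, -0.0023, 0.0045],
    [0.0143, -0.0046, 0.0082],
    [0.0219, -0.0071, 0.0115],
    [0.0299, -0.0097, 0.0137],
    [0.0379, -0.0123, 0.0166],
    [0.046, -0.015, 0.0175],
    [0.0542, -0.0176, 0.018],
    [0.0625, -0.0203, 0.018],
  ],
  yaw=[0, 0, 0, 0, 0, 0, 0, 0],
)

```text
time_s: 32.17
ee_pos: [501.8, -321.6, 191.5]
ee_rot: [180.0, -0.0, 161.9]
force: [0.5, -0.8, -0.6]
gripper_width: 13.9
gripper_force: 12.0
```

send_rows(
  grip=[-1, -1, -1, -1, -1, -1],
  xyz=[
    [0.008, -0.0026, 0],
    [0.016, -0.005, 0],
    [0.019, -0.0062, 0],
    [0.019, -0.0062, 0],
    [0.019, -0.0062, 0],
    [0.019, -0.0062, 0],
  ],
  yaw=[0, 0, 0, 0, 0, 0],
)

```text
time_s: 32.67
ee_pos: [520.7, -327.7, 192.0]
ee_rot: [180.0, 0.1, 161.9]
force: [3.3, -0.3, -3.2]
gripper_width: 14.0
gripper_force: 12.0
```

```bash
cat > bb.py <<'E'
from h import *
from workcell import env, eyes
def back(S,ee,psi):
    # print rows of predicted bar back-bottom end vs tilt, and the lowest dark pixel along bar
    a=np.radians(psi);ex=np.array([np.cos(a),np.sin(a),0]);ey=np.array([-ex[1],ex[0],0]);g=np.array(ee)+[0,0,48];r=[]
    for th in range(-10,61,10):
        t=np.radians(th);X=ex*np.cos(t)+np.array([0,0,1])*np.sin(t);Z=-ex*np.sin(t)+np.array([0,0,1])*np.cos(t)
        r.append((th,proj(S,[g+X*79+Z*9,g+X*79-Z*90,g+X*73-Z*63+ey*42,g+X*73-Z*63-ey*42]).round().astype(int).tolist()))
    return r
E
python3 - <<'E'
from bb import *
S9,_=pickle.load(open("pics/p9.pkl","rb"));print("ref45 (observed backwall top edge ~ (112,255)-(155,250)->bottom (114,280)-(160,272))",back(S9,[437.55,-301.2,174.4],-18))
S=eyes.grab_frame("scene");W=eyes.grab_frame("wrist");s=env.state();print(s["time_s"],s["ee_pos"],s["force"],s["torque"])
pickle.dump((S,W),open("pics/p10.pkl","wb"))
for r in back(S,s["ee_pos"],-18):print(r)
h=cv2.cvtColor(S["frame"],cv2.COLOR_RGB2GRAY);u,v=proj(S,[s["ee_pos"]+[0,0,48]])[0].astype(int);print(u,v);print(h[v:v+76:4,u-24:u+28:3])
E
```

```text
ref45 (observed backwall top edge ~ (112,255)-(155,250)->bottom (114,280)-(160,272)) [(-10, [[134, 251], [141, 276], [159, 263], [118, 272]]), (0, [[132, 246], [141, 279], [159, 263], [118, 272]]), (10, [[131, 240], [140, 279], [159, 262], [117, 272]]), (20, [[130, 234], [140, 278], [158, 260], [115, 269]]), (30, [[128, 227], [138, 274], [157, 256], [114, 265]]), (40, [[127, 220], [137, 269], [156, 251], [112, 260]]), (50, [[125, 213], [135, 263], [154, 245], [110, 254]]), (60, [[124, 207], [133, 255], [153, 237], [108, 247]])]
32.7667 [ 520.39705754 -327.69633366  192.2363841 ] [ 4.0563142  -0.81399674 -2.06019907] [-0.17756614 -0.67021352  0.10964042]
(-10, [[137, 277], [144, 303], [163, 288], [120, 299]])
(0, [[135, 272], [144, 305], [163, 289], [119, 300]])
(10, [[134, 266], [144, 306], [163, 289], [118, 299]])
(20, [[132, 259], [143, 305], [162, 286], [117, 297]])
(30, [[131, 252], [142, 303], [162, 283], [115, 293]])
(40, [[129, 244], [140, 298], [160, 277], [113, 288]])
(50, [[128, 237], [138, 291], [159, 271], [112, 282]])
(60, [[126, 230], [136, 283], [157, 263], [109, 274]]
[... 735 characters left out ...]
 86  78  79  80  81  81]
 [122  77  80  83  49  80  78  75  80   7  19  10  96  95 100 105 111 113]
 [182  72  78  70  60 105 107 101 106  78  25  23  74  81 105 107 108 111]
 [178  94  77  72  84  97 107 106 107 109  12  27  29  78 108 105 108 115]
 [179 192  76  73 168  86 105 106 105 100  39  13  12 102 102  74  66  71]
 [178 176  89  72 185  82 170 180 163  73  62   8  16  60  72  73  72  73]
 [178 182 147  76  68  74  71  74  75  73  76   8  21  22  72  74  76  78]
 [182 178 183  70  78  76  77  70  71  72  73  69  62  86  78  77  74  74]
 [177 175 179 127  79  79  80  77  78  77  77  75  71  71  73  73  75  71]
 [176 177 183 156  75  72  74  74  75  73  70  85  90  77  72  85  87  88]]
```

send_rows(
  grip=[-1, -1, -1, -1, -1, -1, -1, -1],
  grip_force=20,
  xyz=[
    [0.003, -0.001, 0.01],
    [0.006, -0.002, 0.02],
    [0.01, -0.003, 0.03],
    [0.015, -0.005, 0.04],
    [0.02, -0.004, 0.045],
    [0.027, 0.01, 0.045],
    [0.034, 0.03, 0.045],
    [0.042, 0.052, 0.045],
  ],
  yaw=[0, 0, 0, 0, 0, 3, 6, 9],
)

```text
time_s: 33.43
ee_pos: [560.8, -275.2, 236.2]
ee_rot: [180.0, -0.2, 171.0]
force: [-0.2, 1.0, -2.8]
gripper_width: 14.0
gripper_force: 20.0
```

send_rows(
  grip=[-1, -1, -1, -1, -1, -1, -1, -1],
  xyz=[
    [0.008, 0.025, 0],
    [0.016, 0.05, 0],
    [0.025, 0.075, 0],
    [0.034, 0.1, 0],
    [0.043, 0.125, 0],
    [0.051, 0.15, 0],
    [0.058, 0.17, 0],
    [0.0605, 0.182, 0],
  ],
  yaw=[3, 6, 9, 12, 15, 18, 20, 20],
)

```text
time_s: 34.1
ee_pos: [622.1, -91.1, 236.2]
ee_rot: [179.9, -0.1, -168.9]
force: [-0.2, -0.8, -3.4]
gripper_width: 13.9
gripper_force: 20.0
```

send_rows(
  grip=[-1, -1, -1, -1, -1],
  xyz=[
    [0, 0, -0.02],
    [0, 0, -0.04],
    [0, 0, -0.06],
    [0, 0, -0.06],
    [0, 0, -0.06],
  ],
  yaw=[0, 0, 0, 0, 0],
)

```text
time_s: 34.52
ee_pos: [621.0, -93.9, 175.9]
ee_rot: [179.9, -0.2, -169.1]
force: [1.0, -0.1, -2.4]
gripper_width: 14.0
gripper_force: 20.0
```

```bash
python3 - <<'E'
from bb import *
S=eyes.grab_frame("scene");W=eyes.grab_frame("wrist");T=eyes.grab_frame("top");s=env.state();print(s["time_s"],s["ee_pos"],s["ee_rot"],s["force"],s["torque"])
pickle.dump((S,W,T),open("pics/p11.pkl","wb"))
for r in back(S,s["ee_pos"],11):print(r)
h=cv2.cvtColor(S["frame"],cv2.COLOR_RGB2GRAY);u,v=proj(S,[s["ee_pos"]+[0,0,48]])[0].astype(int);print(u,v);print(h[v:v+76:4,u-30:u+42:3])
for f in(S,W,T):
    q=cv2.cvtColor(f["frame"],cv2.COLOR_RGB2HSV);m=cv2.inRange(q,(8,90,60),(22,255,255))
    N,l,st,ce=cv2.connectedComponentsWithStats(m);print([(st[i][4],ce[i].round().tolist()) for i in range(1,N) if st[i][4]>30])
E
```

```text
34.6667 [623.20492124 -94.19778839 178.66039613] [-1.79941718e+02  1.40282905e-01 -1.69120309e+02] [-0.66171343  0.44836624 -3.63482004] [5.14727084e-02 5.33411291e-02 6.97286148e-05]
(-10, [[289, 254], [283, 281], [296, 262], [268, 284]])
(0, [[289, 249], [289, 282], [301, 261], [272, 283]])
(10, [[288, 244], [294, 281], [304, 259], [276, 282]])
(20, [[286, 238], [298, 279], [307, 256], [278, 279]])
(30, [[284, 231], [302, 275], [309, 251], [280, 274]])
(40, [[280, 225], [304, 269], [310, 246], [281, 269]])
(50, [[276, 219], [305, 262], [310, 240], [280, 263]])
(60, [[272, 214], [304, 254], [309, 233], [279, 256]])
260 232
[[ 36  36  39  40  39  25 146  38  41  36  42  25  16  27 100 110 107 111
  111 112 103 189 191 188]
 [166 178  27  41  41 149 166  38  38  42  41  23  15  13  63 114 112 108
  110 113 114 109 184 190]
 [166 167 161 158  26 156 160 167  37  40  46  20  19  12  26  21 114 116
  113 111 113 110 176 181]
 [179 180 158 159 162 159 163 162 131  80  36  38  63  16  17  24  21  25
  116 107 110 115 111 192]
 [ 81 140 162 160 157 162 123 161 149  94  83  80  78  76  24  1
[... 1239 characters left out ...]
 149 181]
 [ 34  31  32  38  33  35  17  22  22  21  24  18  25  18  23  19  27  25
   28  24  24  23  20  78]
 [ 26  25  37  36  35  27  34  25  14  24  21  22  14  20  12  19  23  22
   15  21  28  19  27  29]]
[(np.int32(49), [58.0, 1.0]), (np.int32(22910), [431.0, 74.0]), (np.int32(38), [298.0, 81.0]), (np.int32(60), [267.0, 207.0])]
[(np.int32(247), [250.0, 276.0]), (np.int32(220), [321.0, 278.0]), (np.int32(3716), [276.0, 322.0])]
[(np.int32(314), [543.0, 260.0]), (np.int32(1341), [79.0, 325.0]), (np.int32(1472), [114.0, 326.0]), (np.int32(690), [56.0, 358.0]), (np.int32(938), [9.0, 377.0]), (np.int32(92), [97.0, 386.0]), (np.int32(97), [130.0, 388.0]), (np.int32(104), [166.0, 390.0])]
```

send_rows(
  grip=[-1, -1, -1, -1, -1, -1, -1, -1],
  xyz=[
    [0, 0, -0.025],
    [0, 0, -0.05],
    [0, 0, -0.075],
    [0, 0, -0.09],
    [0, 0, -0.1],
    [0, 0, -0.106],
    [0, 0, -0.109],
    [0, 0, -0.109],
  ],
  yaw=[0, 0, 0, 0, 0, 0, 0, 0],
)

```text
time_s: 35.33
ee_pos: [623.1, -94.1, 70.5]
ee_rot: [-179.9, 0.1, -169.1]
force: [0.3, 0.5, -3.4]
gripper_width: 13.7
gripper_force: 20.0
```

send_rows(
  grip=[-1, -1, -1, -1, -1, -1],
  xyz=[
    [0, 0, -0.001],
    [0, 0, -0.003],
    [0, 0, -0.004],
    [0, 0, -0.004],
    [0, 0, -0.004],
    [0, 0, -0.004],
  ],
  yaw=[0, 0, 0, 0, 0, 0],
)

```text
time_s: 35.83
ee_pos: [622.1, -94.6, 68.6]
ee_rot: [-179.9, 0.1, -169.1]
force: [-9.1, -1.6, 16.5]
gripper_width: 14.0
gripper_force: 20.0
```

send_rows(
  grip=[-1, -1, -1, -0.4, -0.4, -0.4, -0.4],
  grip_force=4,
  xyz=[
    [0, 0, 0],
    [0, 0, 0],
    [0, 0, 0.001],
    [0, 0, 0.002],
    [0, 0, 0.002],
    [0, 0, 0.002],
    [0, 0, 0.002],
  ],
  yaw=[0, 0, 0, 0, 0, 0, 0],
)

```text
time_s: 36.42
ee_pos: [622.8, -93.6, 65.7]
ee_rot: [180.0, 0.0, -169.1]
force: [0.3, -0.7, 0.1]
gripper_width: 27.4
gripper_force: 0.0
```

send_rows(
  grip=[-0.2, 0, 0, 0, 0, 0, 0, 0],
  xyz=[
    [0, 0, 0.01],
    [0, 0, 0.03],
    [0, 0, 0.06],
    [0, 0, 0.1],
    [0, 0, 0.14],
    [0, 0, 0.18],
    [0, 0, 0.21],
    [0, 0, 0.21],
  ],
  yaw=[0, 0, 0, 0, 0, 0, 0, 0],
)

```text
time_s: 37.08
ee_pos: [625.7, -94.2, 284.9]
ee_rot: [-179.7, 0.8, -169.1]
force: [-0.1, -0.2, 0.8]
gripper_width: 45.5
gripper_force: 0.0
```

```bash
python3 - <<'E'
from bb import *
np.set_printoptions(linewidth=250)
S=eyes.grab_frame("scene");W=eyes.grab_frame("wrist");T=eyes.grab_frame("top");s=env.state();print(s["time_s"],s["ee_pos"],s["ee_rot"],s["force"])
pickle.dump((S,W,T),open("pics/p12.pkl","wb"))
# wrist: dark mask around mat, with the scoop inside
g=cv2.cvtColor(W["frame"],cv2.COLOR_RGB2GRAY);m=(g<60).astype(np.uint8)
for r in range(112,250,6): 
    print(r,''.join('#' if a else '.' for a in m[r,235:340:2]))
print(proj(W,[[540,-169.9,4],[516,-54.7,4],[621,-94,112]]))
print(back(S,[622,-94.3,64.9],11)[1])
g=cv2.cvtColor(S["frame"],cv2.COLOR_RGB2GRAY);m=(g<45)
for r in range(250,345,3): print(r,''.join('#' if a else '.' for a in m[r,205:320:2]))
E
```

```text
37.2333 [622.16889923 -93.61716377 275.92827279] [ 1.79989164e+02 -4.41031156e-03 -1.69078819e+02] [-0.54509464 -0.34248546 -0.58054836]
112 .....................................................
118 .......#####################################.........
124 .......#####################################.........
130 .......###................................##.........
136 ........##................................##.........
142 ........##................................##.........
148 ........##................................##.........
154 ........##...............................###.........
160 ........###..............................###.........
166 ........###.............####.............###.........
172 ........###.............####.............###.........
178 ........###.............####.............###.........
184 .........##.............####............####.........
190 .........##.............####............####.........
196 .........##.............####............####.........
202 .........###............####............###..........
208 .........###............####...
[... 1828 characters left out ...]
.......
313 ..................#######..............###########........
316 ....................######.............#########..........
319 ......................######..........########............
322 ........................#####........########.............
325 .........................######....########...............
328 ...........................##############.................
331 .............................###########..................
334 ...............................#######....................
337 .................................###......................
340 ..................................#.......................
343 ..........................................................
```

```bash
python3 - <<'E'
from h import *
S,W,T=pickle.load(open("pics/p12.pkl","rb"))
a=np.radians(11.2);ex=np.array([np.cos(a),np.sin(a)]);c=np.array([618.5,-94.7])
g=cv2.cvtColor(W["frame"],cv2.COLOR_RGB2GRAY).astype(int)
print(g[110:135,270].tolist(),g[155:170,286].tolist(),g[222:256:2,286].tolist())
H=lambda p:((p[:2]-c)@ex,(p[:2]-c)@np.array([-ex[1],ex[0]]))
fr=[r for r in range(105,125) if g[r,270]<60][0];lp=[r for r in range(fr,140) if g[r,270]>60][0];bf=[r for r in range(150,180) if g[r,286]<60][0]
print(fr,lp,bf,"matfront",H(plane(W,270,fr-.5,4)),"lip",H(plane(W,270,lp-.5,25)),"barfront",H(plane(W,286,bf-.5,121)))
# top view: bar
t=cv2.cvtColor(T["frame"],cv2.COLOR_RGB2GRAY);u,v=proj(T,[[621,-94,4]])[0].astype(int);print(u,v)
E
```

```text
[205, 205, 203, 189, 154, 96, 51, 37, 35, 36, 37, 35, 37, 37, 51, 96, 155, 199, 216, 218, 216, 216, 217, 215, 216] [180, 181, 180, 181, 178, 165, 129, 78, 36, 33, 31, 31, 34, 34, 34] [29, 27, 27, 25, 29, 26, 25, 28, 28, 25, 26, 35, 112, 160, 163, 161, 130]
116 125 163 matfront (np.float64(-93.15055148197817), np.float64(-22.871051651094884)) lip (np.float64(-79.12899443134391), np.float64(-21.996986507238336)) barfront (np.float64(-31.608890244901364), np.float64(1.8310595184085345))
322 173
```

send_rows(
  grip=[0, 0, 0, 0, 0, 0, 0, 0],
  xyz=[
    [0.012, 0.032, -0.005],
    [0.024, 0.064, -0.01],
    [0.036, 0.096, -0.02],
    [0.048, 0.128, -0.03],
    [0.06, 0.16, -0.04],
    [0.07, 0.19, -0.05],
    [0.078, 0.209, -0.06],
    [0.078, 0.209, -0.06],
  ],
  yaw=[-4.4, -4.4, -4.4, -4.4, -4.4, -4.4, -4.4, -4.4],
)

```text
time_s: 37.9
ee_pos: [699.1, 119.6, 209.9]
ee_rot: [179.9, -0.5, -173.2]
force: [-0.0, 0.2, -1.2]
gripper_width: 45.4
gripper_force: 0.0
```

send_rows(
  grip=[0, 0, 0, 0, 0],
  xyz=[
    [0, 0, 0],
    [0, 0, 0],
    [0, 0, 0],
    [0, 0, 0],
    [0, 0, 0],
  ],
  yaw=[0, 0, 0, 0, 0],
)

```text
time_s: 38.32
ee_pos: [700.4, 114.1, 216.8]
ee_rot: [180.0, 0.1, -173.6]
force: [-0.2, 0.1, 0.3]
gripper_width: 45.6
gripper_force: 0.0
```

```bash
python3 - <<'E'
from h import *
from workcell import env, eyes
W=eyes.grab_frame("wrist");s=env.state();print(s["time_s"],s["ee_pos"],s["ee_rot"])
pickle.dump(W,open("pics/w13.pkl","wb"))
h=cv2.cvtColor(W["frame"],cv2.COLOR_RGB2HSV)
m=cv2.morphologyEx(cv2.inRange(h,(60,80,20),(95,255,255)),cv2.MORPH_CLOSE,np.ones((3,3)))
u,v=proj(W,[[669.4,116,137.7]])[0];print("tip pred",u,v, "knob pred",proj(W,[[633,207.3,149.4]]),"box",proj(W,[[667.5,226.8,40],[690,30.3,40],[615,21.5,40],[592.4,217.1,40]]).round(1).tolist())
ys,xs=np.nonzero(m);print("green bbox",xs.min(),xs.max(),ys.min(),ys.max())
for r in range(ys.min(),ys.max(),6):
    q=xs[ys==r];print(r,q.min(),q.max())
u,v=int(u),int(v)
np.set_printoptions(linewidth=250)
print(u-26,v-30);print(h[v-30:v+24:2,u-26:u+28:2,2]);print(h[v-30:v+24:2,u-26:u+28:2,1])
E
```

```text
38.3667 [700.45443797 114.31417439 216.71669371] [ 1.79997201e+02  5.58225088e-02 -1.73552245e+02]
tip pred 288.9996237999212 178.308121982374 knob pred [[395.10873056 151.10825691]] box [[373.6, 176.1], [220.3, 176.4], [216.6, 114.8], [377.4, 114.2]]
green bbox 6 548 117 407
117 309 372
123 218 374
129 218 374
135 218 373
141 219 373
147 219 286
153 219 314
159 220 372
165 220 372
171 221 371Traceback (most recent call last):
  File "<stdin>", line 10, in <module>
    return umr_minimum(a, axis, None, out, keepdims, initial, where)
ValueError: zero-size array to reduction operation minimum which has no identity
```

```bash
python3 - <<'E'
from h import *
W=pickle.load(open("pics/w13.pkl","rb"));h=cv2.cvtColor(W["frame"],cv2.COLOR_RGB2HSV)
np.set_printoptions(linewidth=250)
print(264,150);print(h[150:202:2,264:316:2,2]);print(h[158:200:4,264:316:2,1])
E
```

```text
264 150
[[128 128 128 127 128 128 128 127 128 126 113  64  41  45  50  50  52  51  54  74  80  79  78  81  80  83]
 [130 131 128 126 127 127 127 128 128 124 111  65  41  47  48  49  52  51  53  57  59  61  65  70  71  70]
 [128 127 127 126 126 127 126 127 128 123 111  64  45  47  48  50  53  55  51  51  51  45  60  70  72  72]
 [122 122 123 122 123 122 124 123 122 118 108  63  42  44  48  50  54  52  50  52  49  48  58  71  71  74]
 [102 101 102 101 101 104 102 102 101 100  92  71  62  60  62  62  66  64  63  63  63  65  73  76  76  77]
 [ 99  97 100 101 100 101 100  98  95  88  83  82  82  81  82  81  81  81  80  80  79  82  81  82  80  81]
 [126 123 126 125 119 117 107  94  89  88  88  88  87  88  90  86  88  88  95 109 110 106 105 110 118 118]
 [198 198 202 206 206 208 180 121 118 121 119 119 121 122 122 122 123 130 172 218 216 214 212 216 218 214]
 [191 193 200 208 211 216 186 124 121 126 130 129 128 128 128 128 131 138 186 230 228 221 220 220 220 215]
 [ 94  95 107 113 115 117 105  79  80 100 117 120 121 119 119 114  98  95 118 146 140 126 124 122 123 122]
 [ 79  77  65  66  67 
[... 2168 characters left out ...]
  15  15  16  15  47 124 129 135 132 124 127 127 129 129]
 [  2   0   2   4   6   3   2   2   4   4  14  12  14  16  12  13   5   3   5   2   2   2   2   2   2   2]
 [  1   0   1   1   2   2   1   1   1   2  16  15  14  16  17  15   5   5   0   5   0   2   1   0   1   0]
 [  2   2   2   2   2   2   3   0   1   3  14  17  14  16  15  15   7   2   5   0   2   2   1   1   3   3]
 [  3   3   1   1   2   2   1   0   1   1   3   3   0   2   4   4   0   4   4   2   2   0   1   2   1   0]
 [  1   1   1   1   1   3   1   0   0   1   1   2   1   1   0   2   2   0   0   0   2   2   1   1   1   2]
 [  1   0   1   3   1   3   1   1   2   1   4   2   0   2   0   0   2   2   2   2   2   3   0   1   2   1]]
```

send_rows(
  grip=[0, 0, 0, 0, 0, 0, 0, 0],
  grip_force=10,
  xyz=[
    [-0.02, 0.028, 0],
    [-0.04, 0.056, 0],
    [-0.06, 0.083, 0],
    [-0.0674, 0.093, 0],
    [-0.0674, 0.093, -0.03],
    [-0.0674, 0.093, -0.06],
    [-0.0674, 0.093, -0.085],
    [-0.0674, 0.093, -0.09],
  ],
  yaw=[0, 0, 0, 0, 0, 0, 0, 0],
)

```text
time_s: 39.03
ee_pos: [630.4, 206.9, 121.5]
ee_rot: [-179.9, -0.5, -173.5]
force: [-1.1, -0.7, -1.3]
gripper_width: 45.6
gripper_force: 0.0
```

send_rows(
  grip=[0, 0, 0, 0, -1, -1, -1, -1],
  xyz=[
    [0, 0, 0],
    [0, 0, -0.007],
    [0, 0, -0.014],
    [0, 0, -0.014],
    [0, 0, -0.014],
    [0, 0, -0.014],
    [0, 0, -0.014],
    [0, 0, -0.014],
  ],
  yaw=[0, 0, 0, 0, 0, 0, 0, 0],
)

```text
time_s: 39.7
ee_pos: [633.8, 204.9, 112.6]
ee_rot: [-179.6, 0.1, -173.4]
force: [2.3, -14.0, 1.7]
gripper_width: 21.7
gripper_force: 6.7
```

send_rows(
  grip=[-1, -1, -1, -1],
  xyz=[
    [0, 0, 0],
    [0, 0, 0],
    [0, 0, 0],
    [0, 0, 0],
  ],
  yaw=[0, 0, 0, 0],
)

```text
time_s: 40.03
ee_pos: [633.8, 204.8, 112.6]
ee_rot: [-179.7, 0.1, -173.4]
force: [1.4, -7.7, 1.4]
gripper_width: 21.7
gripper_force: 9.6
```

send_rows(
  grip=[-1, -1, -1, -1, -1, -1, -1, -1],
  xyz=[
    [0.0012, -0.0107, 0.008],
    [0.0024, -0.0213, 0.0147],
    [0.0037, -0.0328, 0.0202],
    [0.0051, -0.045, 0.0248],
    [0.0066, -0.0576, 0.0278],
    [0.008, -0.0702, 0.03],
    [0.0091, -0.0795, 0.0304],
    [0.0102, -0.0894, 0.0304],
  ],
  yaw=[0, 0, 0, 0, 0, 0, 0, 0],
)

```text
time_s: 40.7
ee_pos: [643.9, 117.5, 143.0]
ee_rot: [180.0, 0.1, -173.5]
force: [1.8, 2.4, 1.2]
gripper_width: 21.9
gripper_force: 10.0
```

send_rows(
  grip=[-1, -1, -1, -1, -1, -1],
  xyz=[
    [0.0005, -0.0045, -0.0003],
    [0.001, -0.0086, -0.0007],
    [0.001, -0.0086, -0.0007],
    [0.001, -0.0086, -0.0007],
    [0.001, -0.0086, -0.0007],
    [0.001, -0.0086, -0.0007],
  ],
  yaw=[0, 0, 0, 0, 0, 0],
)

```text
time_s: 41.2
ee_pos: [644.7, 109.8, 141.7]
ee_rot: [-179.9, 0.0, -173.4]
force: [4.0, -2.0, 3.0]
gripper_width: 21.8
gripper_force: 10.0
```

```bash
python3 - <<'E'
from workcell import env
s=env.state();print(s["time_s"],s["ee_pos"],s["force"],s["gripper_width"])
E
```

```text
41.2 [644.7259608  109.80411325 141.7140068 ] [ 3.99280533 -2.02519644  3.00760008] 21.776904867253137
```

send_rows(
  grip=[-0.2, 0, 0, 0, 0, 0, 0, 0],
  xyz=[
    [0, 0, 0],
    [0, 0, 0],
    [0, 0, 0],
    [0, 0, 0.02],
    [0, 0, 0.045],
    [0, 0, 0.08],
    [0.03, 0, 0.1],
    [0.055, 0.0045, 0.1],
  ],
  yaw=[0, 0, 0, 0, 0, 0, 0, 0],
)

```text
time_s: 41.87
ee_pos: [701.0, 114.8, 248.3]
ee_rot: [180.0, 0.5, -173.5]
force: [0.6, -0.3, 0.6]
gripper_width: 45.3
gripper_force: 0.0
```

send_rows(
  grip=[0, 0, 0, 0, 0, 0],
  xyz=[
    [0, 0, -0.01],
    [0, 0, -0.025],
    [0, 0, -0.025],
    [0, 0, -0.025],
    [0, 0, -0.025],
    [0, 0, -0.025],
  ],
  yaw=[0, 0, 0, 0, 0, 0],
)

```text
time_s: 42.37
ee_pos: [699.1, 114.9, 217.5]
ee_rot: [180.0, 0.0, -173.5]
force: [0.3, -0.3, 0.1]
gripper_width: 45.4
gripper_force: 0.0
```

```bash
python3 - <<'E'
from h import *
from workcell import env, eyes
np.set_printoptions(linewidth=260,precision=2,suppress=True)
W=eyes.grab_frame("wrist");S=eyes.grab_frame("scene");s=env.state();print(s["time_s"],s["ee_pos"],s["force"])
pickle.dump((W,S),open("pics/p14.pkl","wb"))
uy=np.array([-.1132,.9936,0]);ux=np.array([.9936,.1132,0]);h0=np.array([642.5,124.1,50])
print("pred knob W",proj(W,[h0+uy*130*np.sin(L)+[0,0,130*np.cos(L)] for L in(-.2,-.12,-.05)]),"S",proj(S,[h0+uy*130*np.sin(L)+[0,0,130*np.cos(L)] for L in(-.2,-.12,-.05)]))
print("tip W",proj(W,[h0+ux*26+uy*87*np.sin(-.12)+[0,0,87*np.cos(.12)]]))
for n,f in(("W",W),("S",S)):
    g=cv2.cvtColor(f["frame"],cv2.COLOR_RGB2GRAY);c=proj(f,[h0+uy*130*np.sin(-.12)+[0,0,130*np.cos(.12)]])[0].astype(int)
    R=30 if n=="W" else 16; x0,y0=c-R;b=(g[y0:y0+2*R,x0:x0+2*R]<45).astype(np.uint8)
    for r in b[::2 if n=="W" else 1]:print(''.join('#' if q else '.' for q in r))
    N,l,st,ce=cv2.connectedComponentsWithStats(b);k=1+np.argmax(st[1:,4]);print(n,st[k],ce[k]+[x0,y0])
E
```

```text
42.4667 [699.28 114.88 217.69] [ 0.78  0.07 -0.48]
pred knob W [[270.4  154.6 ]
 [283.07 154.72]
 [294.38 154.78]] S [[339.17 218.81]
 [342.43 216.17]
 [345.26 214.08]]
tip W [[288.77 179.53]]
............................................................
............................................................
............................................................
............................................................
..................................#############.............
......................###########################...........
.....................############################...##......
.....................##############################.##......
.....................############################..###......
.....................############################...##......
.....................############################..###......
.....................############################..###......
.....................############################..##.......
.....................############################...........
.....................#############################...
[... 1363 characters left out ...]

.........##########...........##
.........############...........
.........#############..........
.........###############........
.........################.......
...........##############.......
.............############.......
..............###########.......
...............##########.......
................########........
..................#####.........
...................##...........
................................
................................
................................
................................
................................
................................
................................
................................
S [  9   9  16  15 144] [342.57 215.91]
```

```bash
python3 - <<'E'
from workcell import env
print(env.job_done())
E
```

```text
the job is handed in; nothing more can be done
None
```

I handed the job in at 42 s, with no verdict returned: all three tins are in the tube, the scoop is emptied and upright on its mat about 7 mm off centre, and the lever was held at what I took to be the stop end while loading, then set within about 0.02 rad of the pointer; I inferred the stop end from the box's orientation and the cores being in the hopper from their absence in the scoop and on the bench.

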